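Uncap the battery handles and put them on charge

TASK

Put the three battery handles of the examination instruments on charge: take the cap puller from its mat, hook it under each snug cap that is still on and pull it straight up off its handle - never touch a cap with the fingers while it is on, the contacts under it are live - and leave the caps in the steel dish. Stand the puller back upright on its mat and lay each handle gently on its side in its own charger bay, neck towards the contact block; once all three lie there, press the charger's start button fully in.

Things in the scene. Friction and masses are not known exactly. Their poses are not given: they have to be found in the camera images.
- stand: Fixed grey moulded stand, 78 x 255 x 35 mm (x, y, z). Origin: centre of its underside, on the desk. Three round wells 43 mm wide and 25 mm deep lie along its y axis at y = -85, 0 and +85 mm; a handle's foot stands 10 mm above the desk. Each well holds a handle.
- handle0_mid (a point): First of three battery handles, a steel cylinder: barrel 40 mm in diameter and 100 mm long, then a neck 20 mm in diameter and 24 mm long; 124 mm in all, 0.55 kg. This point: on its axis, half-way along (62 mm from the foot). Its z axis points from the foot to the neck. It stands upright and loose in a well, neck up.
- handle1_mid (a point): Second battery handle, same kind and same point.
- handle2_mid (a point): Third battery handle, same kind and same point.
- handle0_neck (a point): Centre of the end face of the first handle's neck, 62 mm from its mid point along its z axis.
- handle1_neck (a point): The same for the second handle.
- handle2_neck (a point): The same for the third handle.
- cap0_mid (a point): Grey plastic cap snapped on the first handle's neck (one to three handles wear one), 28 mm high, 35 g: skirt 31 mm in diameter, flange 50 mm in diameter and 4 mm thick, crown 42 mm in diameter. This point: on its axis, half-way up, at the height of the flange's underside; the skirt reaches 14 mm down from here, flange and crown 14 mm up. z points out of the crown.
- cap1_mid (a point): Cap of the second handle, same kind and point. Pressed on, this point is 54 mm above the handle's mid point; the handle's shoulder lies 16 mm under the flange, and the room between them, outside the skirt, is free for the puller.
- cap2_mid (a point): Cap of the third handle, same kind and point. Two spring balls in the neck hold each cap: about 3.6 N straight up (less than the handle's weight) pops it off; it is free after 13 mm and clear of the neck after 25 mm.
- puller_grip (a point): Cap puller, grey nylon, 110 mm high, 0.14 kg, standing loose on the mat. This point: in its black grip block (30 mm in x, 24 mm in y, 60 to 110 mm above its foot), on its axis, 88 mm above the foot. Under the block a C-shaped frame 52 mm wide: top plate, back plate (x = -26 to -32 mm), forked foot. x points out of the fork's open side, z up.
- puller_fork (a point): Middle of the fork's slot, level with the tines' top, 4 mm above the foot, 84 mm under the grip point. Tines 8 mm wide, 4 mm thick, 52 mm long (x = -26 to +26 mm); slot 36 mm wide, open to +x; 50 mm free above the tines. With this point on a cap's axis the fork lifts the cap by its flange; it then rides on the tines, skirt hanging through the slot.
- mat: Fixed black rubber mat, 100 x 90 x 3 mm (x, y, z), the puller's place. Origin: centre of its underside.
- dish: Loose steel dish, an open box 100 x 160 mm and 40 mm high with walls 3 mm thick, 0.45 kg. Origin: centre of its underside; rim 40 mm above it. A cap on the puller held just over the rim is stripped off when the puller is drawn back over a wall, since the skirt catches on the wall.
- charger: Fixed white charging cradle: base plate 22 mm thick, x -89 to +81 mm, y -180 to +120 mm; origin on the desk, z up. Three bays side by side along y, each of two V saddles (16 mm wide, at x = -25 and +46 mm, tops 55 mm above the desk), open between. Contact block along the front at x = -70 to -84 mm, 66 mm high; low stop, 45 mm high, at x = +70 to +76 mm.
- bay0 (a point): Bay at y = -75 mm of the charger: the point where the mid point of a handle lying in it belongs, 60 mm above the desk; same axes as the charger. A handle lies along x, neck to -x, and has 8 mm to and fro.
- bay1 (a point): Bay at y = 0, same kind.
- bay2 (a point): Bay at y = +75 mm, same kind.
- start (a joint): The charger's push button: 0 released, 0.006 m fully in; spring, 5 N at the bottom.
- start_top (a point): Centre of the top of the black round start button, 28 mm in diameter, on the charger's base plate at x = 0, y = -145 mm, 44 mm above the desk; pressed straight down.
- sanitizer: Bystander: clear pump bottle, 65 mm in diameter, 158 mm high. Origin: centre of its underside.
- wipes: Bystander: white wipes canister with red lid, 80 mm in diameter, 130 mm high. Origin: centre of its underside.
- stapler: Bystander: black stapler, 150 mm long, 47 mm high. Origin: centre of its underside.

How it is judged:
By the outcome, as a careful person would: the job done as asked, in the order asked, and still so for the second after the job is handed in, with the robot touching nothing.
Of cap0, cap1, cap2 only 1 to 3 are there at a start; the rules pass over those that are not, and their reading is None.
At some moment in a run one of dish may be knocked a few centimetres aside while the robot is not near it.
It also fails if it takes over 208 s, if anything falls off the work surface, if the arm or the gripper's body presses on something with over 40 N, if the wrist force passes 120 N, or if a joint passes its speed limit or range.

ROBOT

A 6-joint arm with a two-finger parallel gripper is mounted at the origin on the work surface. World frame = base frame: x ahead of the robot, y to its left, z up, the work surface at z = 0. Lengths are in m, angles in rad, forces in N, time in s.
With the tool pointing down it reaches from about 0.35 to 0.975 m from the base axis. Payload 4.9 kg.
Tool frame: the origin (TCP) lies on the mounting face of the last link; the fingertips stand 173 mm ahead of it and the grasp point (between the pads) lies ctrl.pinch_z ahead of it (ctrl.pinch_z is the distance from the TCP to the grasp point, in m); z points along the fingers, y is the line along which they close (so a half turn about z gives the same grasp; the last joint's range is limited). The gripper opens to 85 mm and grips with 20 to 120 N. Pads are 22 mm wide; open, the fingers measure 114 mm over their backs; the gripper's body (76 mm by 85 mm) begins 54 mm behind the grasp point. The pads swing forward as they close: fully open they stand 13 mm farther back than shut.
Start: joints at [1.215, 0.053, 1.613, -0, 1.476, -0.119], TCP at [0.147, 0.608, 0.405] pointing down, gripper open.
Joint ranges: [-3.01, 3.01], [-1.01, 2.22], [0.06, 2.58], [-1.02, 4.17], [0.09, 2.62], [-3.14, 3.14]. Speed limits (rad/s): [2.57, 2.57, 3.14, 3.14, 3.14, 3.14].

INTERFACE

Orientations are given as a rotation vector (axis times angle).
In Python, from station import telemetry, eyes, ctrl gives the robot as it stands.
- The arm moves only by the tool apply_moves, never from a script. Its argument "plan" is a list of rows, each a list of 5 numbers: the finger opening in m, from 0 to 0.0854, then the shift along the tool's x, y, z in m, then the turn about the tool's z in rad. In form: [[jaw, x, y, z, roll], ...]. A call has 1 to 12 rows; each row is the pose to reach, as a shift and turn from the pose commanded when the call began, along the tool's axes at that moment; what a row does not reach only later rows make up. A row lasts 1/12 s, in which the tool goes at most 41.7 mm and 7.16 degrees, less where a joint would pass 70% of its speed; a pose out of reach is approached as far as the arm can. A call with a gripper value outside its range is refused whole. The fingers move at their own pace and stop on an object; "newtons" is the grip in N (left out, the last holds). Time passes only in rows, so rows that repeat a pose let the fingers close. It gives the time, the measured TCP pose, the force, the opening and the grip force at its end, in the units of the state.
- telemetry.get_obs(): the state, without advancing time (a new reading comes with each control period).
- eyes.get_image(name): name is "scene" or "top" or "wrist"; returns a dict with "img" (420x560x3 uint8, blue, green, red), "range_z" (420x560 float32, m along the optical axis (not along the pixel's ray), 0 where there is no reading), "K" (3x3 intrinsics, pixels), "pose" (4x4, takes a point from camera to world coordinates); the wrist camera has in their place "hand_eye" (4x4, takes a point from camera to tool coordinates, whose origin is the TCP and whose axes are the flange's). Camera axes: x right, y down, z forward; pixel columns grow to the right and rows downward; lengths in m; the calibration is good to about 2 mm. A picture is of the moment at which its call begins: read the wrist's pose just before it.
- ctrl.finish_job(): hands the job in; it is judged then, once.
Trained networks look in a picture, given as the dict that the camera call returned (one of the last four; its "shot" number tells which), for a name from the list of things; names that differ only in an ending like _2 or _b are one class to them, and where a whole thing is asked for, a point or a joint stands for the part that bears it (a point fixed in the world has none). Each returns a list of dicts, best first, with "confidence" (0 to 1); they miss things now and then, are a little off and sometimes report something else, mostly with a low value. They report only what shows in the picture. A call takes as long as a camera call.
- eyes.search_frame(thing, picture): "box" ([left, top, right, bottom] in pixels, round what is visible of it).
- eyes.outline_of(thing, picture): "region" (420x560 bool, what is visible of it) and "box" ([left, top, right, bottom] in pixels, round what is visible of it).
- eyes.tip_of(thing, picture): "point" ([column, row] in pixels: a listed point, or the origin of a listed thing).
The state is a dict: "t": time; "q": joint angles; "dq": joint speeds; "effort": joint torques, N m; "tool_pos": TCP position; "tool_rot": TCP orientation; "contact_force": force on the tool from outside, world axes, zero at the start; "wrist_torque": the same for the moment, N m; "opening": finger opening in m; "grip_force": force on a finger pad.
Only numpy, scipy, OpenCV 4.12 (cv2) and the standard library are available. Lean on these libraries where they do the work, as an engineer would, in place of code of your own. Each camera call takes 0.05 s, during which the arm holds its last target. There are 200 camera calls.

## Working session

There is one attempt and no reset: what is moved stays moved. The work goes in short steps, Python scripts to look and compute and a tool call to move; the robot and the scene stay as the last step left them, time stands still between calls to the robot, and variables do not carry over. Pictures are saved under pics/ and viewed, at most 14 in all, crops included, and the job is handed in when it is done.

Besides the shell and the picture viewer there is one more tool, called after "Emit:" as name([rows], argument=value, ...), one row to a line, values as JSON. apply_moves: Moves the arm, as the interface text tells. Its arguments: {"type":"object","properties":{"plan":{"type":"array","items":{"type":"array","items":{"type":"number"}}},"newtons":{"type":"number"}},"required":["plan"]}

```bash
ls; mkdir -p pics
cat > h.py <<'E'
import numpy as np, cv2
from scipy.spatial.transform import Rotation as R
from station import telemetry, eyes, ctrl
def obs(): return telemetry.get_obs()
def T_tool(o=None):
    o=o or obs(); T=np.eye(4); T[:3,:3]=R.from_rotvec(o['tool_rot']).as_matrix(); T[:3,3]=o['tool_pos']; return T
def shot(name):
    o=obs(); p=eyes.get_image(name)
    p['W']=T_tool(o)@p['hand_eye'] if name=='wrist' else p['pose']
    return p
def cloud(p):
    z=p['range_z']; K=p['K']; v,u=np.mgrid[:z.shape[0],:z.shape[1]]
    P=np.stack([(u-K[0,2])/K[0,0]*z,(v-K[1,2])/K[1,1]*z,z],-1)
    P=P@p['W'][:3,:3].T+p['W'][:3,3]; P[z<=0]=np.nan; return P
def ray_at_z(p,uv,h):
    K=p['K']; d=np.array([(uv[0]-K[0,2])/K[0,0],(uv[1]-K[1,2])/K[1,1],1.])
    d=p['W'][:3,:3]@d; c=p['W'][:3,3]; return c+d*(h-c[2])/d[2]
def proj(p,X):
    q=np.linalg.inv(p['W'])@np.append(X,1); q=p['K']@q[:3]; return q[:2]/q[2]
E
python3 - <<'E'
from h import *
print(ctrl.pinch_z, obs())
for n in ('scene','top'):
    p=shot(n); cv2.imwrite(f'pics/{n}0.png',p['img']); print(n,p['W'].round(3).tolist(),p['K'][0,0])
    P=cloud(p); np.save(f'{n}_P.npy',P)
    for t in ['stand','handle0_mid','handle1_mid','handle2_mid','cap0_mid','cap1_mid','cap2_mid','puller_grip','puller_fork','mat','dish','charger','bay0','bay1','bay2','start_top','sanitizer','wipes','stapler']:
        for r in eyes.tip_of(t,p)[:3]:
            u,v=np.array(r['point']).round().astype(int); 
            print(t,round(r['confidence'],2),(u,v),P[min(max(v,0),419),min(max(u,0),559)].round(3))
E
```

```text
pics
0.1547 {'t': 0.0, 'q': array([ 1.21500438e+00,  5.33344507e-02,  1.61428999e+00,  6.28916796e-06,
        1.47598784e+00, -1.19012325e-01]), 'dq': array([-0.00034957, -0.0004095 ,  0.00063239, -0.00122969, -0.00277493,
       -0.00074757]), 'effort': array([ 9.65297513e-04, -3.93696713e+01, -3.70170307e+01,  7.19144373e-05,
        6.72749185e-03,  9.33512808e-06]), 'tool_pos': array([0.14652005, 0.6073051 , 0.40347895]), 'tool_rot': array([-3.71008264e-01, -3.11912254e+00,  3.08065537e-03]), 'contact_force': array([-0.09945013,  0.61520656, -0.17707576]), 'wrist_torque': array([0.00320358, 0.02022705, 0.00260811]), 'grip_force': 0.0, 'opening': 0.08508530035845777}
scene [[-0.529, 0.499, -0.687, 1.147], [0.849, 0.322, -0.419, 0.353], [0.012, -0.805, -0.594, 0.646], [0.0, 0.0, 0.0, 1.0]] 404.7996233187272
stand 0.96 (np.int64(204), np.int64(238)) [ 0.609 -0.19   0.033]
stand 0.68 (np.int64(202), np.int64(196)) [ 0.587 -0.202  0.135]
handle0_mid 0.72 (np.int64(226), np.int64(194)) [ 0.5   -0.205  0.092]
handle1_mid 0.6 (np.int64(204), np.int64(215)) [ 0.587 -0.203  0.082]
handle2
[... 2995 characters left out ...]

bay0 0.63 (np.int64(170), np.int64(204)) [0.531 0.247 0.025]
bay1 0.92 (np.int64(167), np.int64(175)) [0.614 0.26  0.017]
bay1 0.63 (np.int64(170), np.int64(204)) [0.531 0.247 0.025]
bay2 0.92 (np.int64(167), np.int64(175)) [0.614 0.26  0.017]
bay2 0.63 (np.int64(170), np.int64(204)) [0.531 0.247 0.025]
start_top 0.42 (np.int64(170), np.int64(228)) [0.462 0.241 0.042]
sanitizer 0.63 (np.int64(408), np.int64(236)) [ 0.441 -0.389  0.094]
wipes 0.86 (np.int64(129), np.int64(272)) [0.34  0.324 0.126]
stapler 0.98 (np.int64(386), np.int64(185)) [ 0.589 -0.349  0.034]
stapler 0.52 (np.int64(341), np.int64(184)) [ 0.569 -0.208  0.137]
stapler 0.32 (np.int64(248), np.int64(159)) [0.649 0.033 0.072]
```

View pics/scene0.png

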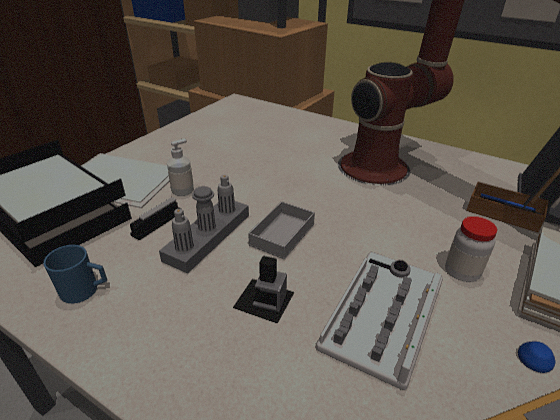

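View pics/top0.png

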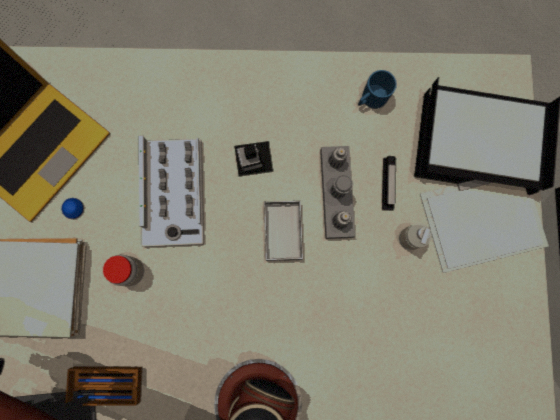

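The scene shows the stand at (205,235) with a cap only on the middle handle, the dish at (284,230), the puller on its mat at (268,285), and the charger at (380,315). In the top view, the contact block is on the charger's left (+y), and the start button is at (173,232).

Run:
```python
from h import *
def rect(P,m):
    r=cv2.minAreaRect((P[m][:,:2]*1000).astype(np.float32)); return np.round(r[0],1),np.round(r[1],1),round(r[2],1),int(m.sum())
Pt=np.load('top_P.npy'); Ps=np.load('scene_P.npy')
def box(P,x0,x1,y0,y1,z0,z1):
    return (P[...,0]>x0)&(P[...,0]<x1)&(P[...,1]>y0)&(P[...,1]<y1)&(P[...,2]>z0)&(P[...,2]<z1)
for n,P in (('top',Pt),('scene',Ps)):
    print(n,'desk',np.nanmedian(P[box(P,.3,.7,-.15,.15,-.02,.02)][:,2]))
    print('stand',rect(P,box(P,.4,.75,-.28,-.15,.028,.040)))
    print('dish rim',rect(P,box(P,.36,.57,-.14,.01,.033,.045)))
    print('charger base',rect(P,box(P,.38,.8,.12,.36,.016,.028)))
    print('block',rect(P,box(P,.38,.8,.25,.40,.060,.072)))
    print('button',rect(P,box(P,.40,.5,.19,.3,.040,.048)))
    print('pull grip top',rect(P,box(P,.6,.72,-.03,.09,.104,.118)), 'all',rect(P,box(P,.6,.72,-.05,.09,.012,.118)))
    print('pull plate',rect(P,box(P,.6,.72,-.03,.09,.052,.064)))
    for x in (.47,.555,.64):
        for z0,z1 in ((.045,.107),(.115,.135),(.135,.16)):
            m=box(P,x-.04,x+.04,-.26,-.15,z0,z1)
            if m.sum()>5: print('h',x,z0,rect(P,m),P[m][:,2].max().round(3))
```

```text
top desk -0.00013209111759560077
stand (array([ 571.8, -214.8]), array([256.2,  79.3]), 3.0, 1637)
dish rim (array([461.6, -63.9]), array([160.6,  99.9]), 2.1, 221)
charger base (array([567.5, 245.1]), array([299.9, 169.7]), 2.8, 4443)
block (array([546., 300.]), array([ 70.3, 329.7]), 88.5, 472)
button (array([469.8, 231.8]), array([80. , 58.8]), 88.5, 69)
pull grip top (array([663.7,  27. ]), array([24.6, 29.9]), 17.3, 101) all (array([661.7,  32.8]), array([52.9, 51.6]), 15.2, 370)
pull plate (array([661.8,  32.8]), array([52.8, 51.5]), 15.4, 156)
h 0.47 0.045 (array([ 485.4, -217.5]), array([38.6, 37.8]), 1.8, 107) 0.107
h 0.47 0.115 (array([ 487.3, -219.3]), array([18.7, 21.6]), 37.6, 51) 0.135
h 0.47 0.135 (array([ 484. , -218.8]), array([11.3,  7.7]), 27.4, 6) 0.139
h 0.555 0.045 (array([ 561.4, -205.8]), array([38.1, 14.9]), 48.5, 68) 0.099
h 0.555 0.115 (array([ 570.9, -215. ]), array([47.9, 48. ]), 89.7, 103) 0.135
h 0.555 0.135 (array([ 570.4, -214.4]), array([40.3, 40.4]), 51.5, 188) 0.145
h 0.64 0.045 (array([ 652.3, -210.1]), array([42. , 34.5]), 66.2, 127) 0.107
h 0.64
[... 545 characters left out ...]
 array([27.1, 29.8]), 14.6, 171) all (array([662.1,  33.8]), array([53.5, 52.6]), 16.7, 901)
pull plate (array([662. ,  33.4]), array([53.5, 52.1]), 16.0, 327)
h 0.47 0.045 (array([ 493.5, -212.3]), array([24.2, 40.5]), 39.5, 335) 0.107
h 0.47 0.115 (array([ 486.8, -216.4]), array([19.4, 20. ]), 62.9, 72) 0.135
h 0.555 0.045 (array([ 578. , -207.9]), array([24.3, 40.5]), 41.4, 375) 0.107
h 0.555 0.115 (array([ 577.3, -208. ]), array([36.3, 49.1]), 45.3, 119) 0.135
h 0.555 0.135 (array([ 571.5, -213.1]), array([39.3, 38.9]), 41.3, 153) 0.141
h 0.64 0.045 (array([ 663.3, -201.9]), array([22.4, 40.1]), 46.1, 418) 0.107
h 0.64 0.115 (array([ 656.4, -208.5]), array([19. , 19.7]), 64.8, 101) 0.135
```

```bash
cat >> h.py <<'E'
def go(*targets):
    """targets (x,y,z,yaw_deg of tool y) in mm; prints shifts in tool axes (mm) and roll from the measured pose, each from the one before"""
    o=obs(); T=T_tool(o); p=T[:3,3]*1000; yaw=np.degrees(np.arctan2(T[1,1],T[0,1]))
    print('t',round(o['t'],2),'at',p.round(1),'yaw',round(yaw,2),'F',o['contact_force'].round(1),'open',round(o['opening'],4),'grip',round(o['grip_force'],1))
    for x,y,z,w in targets:
        a=np.radians(yaw); tx=np.array([-np.sin(a),np.cos(a)]); ty=np.array([np.cos(a),np.sin(a)])
        d=np.array([x,y])-p[:2]; r=(yaw-w+180)%360-180
        print('->',(x,y,z,w),'x %.1f y %.1f z %.1f roll %.4f'%(d@tx,d@ty,p[2]-z,np.radians(r)))
        p=np.array([x,y,z],float); yaw=w
E
python3 - <<'E'
from h import *
go((663,27,340,16))
E
```

```text
t 2.0 at [146.6 607.5 404.7] yaw 76.43 F [ 0.7 -0.2 -0.2] open 0.0853 grip 0.0
-> (663, 27, 340, 16) x -638.2 y -443.2 z 64.7 roll 1.0547
```

Emit:
apply_moves([
  [0.06,-0.319,-0.222,0.03,0],
  [0.06,-0.319,-0.222,0.03,0],
  [0.06,-0.319,-0.222,0.03,0],
  [0.06,-0.319,-0.222,0.03,0],
  [0.06,-0.319,-0.222,0.03,0],
  [0.06,-0.319,-0.222,0.03,0],
  [0.06,-0.319,-0.222,0.03,0],
  [0.06,-0.319,-0.222,0.03,0],
  [0.06,-0.319,-0.222,0.03,0],
  [0.06,-0.319,-0.222,0.03,0],
  [0.06,-0.319,-0.222,0.03,0],
])

```text
t: 2.92
tool_pos: [0.4065, 0.3144, 0.3745]
tool_rot: [0.379, 3.118, -0.001]
contact_force: [-0.1, -0.3, 0.1]
opening: 0.0602
grip_force: 0.0
```

Emit:
apply_moves([
  [0.06,-0.319,-0.221,0.035,1.0547],
  [0.06,-0.319,-0.221,0.035,1.0547],
  [0.06,-0.319,-0.221,0.035,1.0547],
  [0.06,-0.319,-0.221,0.035,1.0547],
  [0.06,-0.319,-0.221,0.035,1.0547],
  [0.06,-0.319,-0.221,0.035,1.0547],
  [0.06,-0.319,-0.221,0.035,1.0547],
  [0.06,-0.319,-0.221,0.035,1.0547],
  [0.06,-0.319,-0.221,0.035,1.0547],
  [0.06,-0.319,-0.221,0.035,1.0547],
  [0.06,-0.319,-0.221,0.035,1.0547],
  [0.06,-0.319,-0.221,0.035,1.0547],
])

```text
t: 3.92
tool_pos: [0.6629, 0.0279, 0.3393]
tool_rot: [-1.889, -2.508, -0.0]
contact_force: [-0.3, 0.2, -0.1]
opening: 0.06
grip_force: 0.0
```

Run:
```python
from h import *
p=shot('wrist'); P=cloud(p); cv2.imwrite('pics/w1.png',p['img'])
def b(z0,z1):
    m=(abs(P[...,0]-.663)<.06)&(abs(P[...,1]-.03)<.06)&(P[...,2]>z0)&(P[...,2]<z1)
    r=cv2.minAreaRect((P[m][:,:2]*1000).astype(np.float32)); print(z0,np.round(r[0],1),np.round(r[1],1),round(r[2],1),m.sum())
b(.1,.12); b(.05,.07); b(.001,.01)
go((663.3,27.3,243,16))
```

```text
0.1 [663.1  29.7] [24.  29.5] 15.0 1629
0.05 [661.7  35.1] [52.1 52. ] 15.4 2812
0.001 [662.6  29.5] [119.5 119.4] 89.5 3591
t 3.97 at [662.5  28.6 339.6] yaw 16.09 F [-0.5  0.6  0.9] open 0.06 grip 0.0
-> (663.3, 27.3, 243, 16) x -1.5 y 0.5 z 96.6 roll 0.0015
```

Emit:
apply_moves([
  [0.06,0,0.001,0.03,0],
  [0.06,0,0.001,0.06,0],
  [0.06,0,0.001,0.085,0],
  [0.06,0,0.001,0.0965,0],
  [0.06,0,0.001,0.0965,0],
  [0.01,0,0.001,0.0965,0],
  [0.01,0,0.001,0.0965,0],
  [0.01,0,0.001,0.0965,0],
  [0.01,0,0.001,0.0965,0],
  [0.01,0,0.001,0.0965,0],
  [0.01,0,0.001,0.0965,0],
  [0.01,0,0.001,0.0965,0],
], newtons=60)

```text
t: 4.97
tool_pos: [0.6648, 0.0276, 0.246]
tool_rot: [1.889, 2.507, 0.004]
contact_force: [-2.4, 1.0, 5.9]
opening: 0.0233
grip_force: 60.7
```

Run:
```python
from h import *
go((663,28.5,400,3),(571+.052*-110,-214+110,400,3))
p=shot('top'); 
r=eyes.outline_of('dish',p)[0]; P=cloud(p); m=(abs(P[...,2]-.039)<.006)&(P[...,0]>.33)&(P[...,0]<.6)&(P[...,1]>-.16)&(P[...,1]<.06)
q=cv2.minAreaRect((P[m][:,:2]*1000).astype(np.float32)); print(q)
```

```text
t 4.97 at [664.8  27.6 246. ] yaw 16.0 F [-2.4  1.   5.9] open 0.0233 grip 60.7
-> (663, 28.5, 400, 3) x 1.4 y -1.4 z -154.0 roll 0.2269
-> (565.28, -104, 400, 3) x -127.2 y -104.5 z 0.0 roll 0.0000
((461.66851806640625, -63.81338119506836), (160.56546020507812, 99.81553649902344), 2.117605209350586)
```

Emit:
apply_moves([
  [0.01,0,0,-0.03,0],
  [0.01,0,0,-0.07,0],
  [0.01,0,0,-0.113,0],
  [0.01,-0.02,-0.023,-0.113,0.1],
  [0.01,-0.04,-0.046,-0.113,0.2],
  [0.01,-0.06,-0.07,-0.113,0.2269],
  [0.01,-0.08,-0.093,-0.113,0.2269],
  [0.01,-0.1,-0.115,-0.113,0.2269],
  [0.01,-0.1186,-0.1363,-0.113,0.2269],
  [0.01,-0.1186,-0.1363,-0.113,0.2269],
  [0.01,-0.1186,-0.1363,-0.113,0.2269],
])

```text
t: 5.98
tool_pos: [0.5648, -0.1252, 0.3563]
tool_rot: [2.165, 2.276, 0.0]
contact_force: [0.4, 1.6, -1.6]
opening: 0.0234
grip_force: 59.8
```

Run:
```python
from h import *
go((566.5,-124,359,3))
for n in ('scene','wrist'):
    p=shot(n); cv2.imwrite(f'pics/s2{n}.png',p['img'])
    P=cloud(p); np.save(f'{n}2.npy',P)
    for t in ('puller_fork','puller_grip','cap1_mid'):
        for r in eyes.tip_of(t,p)[:2]: print(n,t,r['confidence'],r['point'],ray_at_z(p,r['point'],{'puller_fork':.120,'puller_grip':.204,'cap1_mid':.126}[t])[:3]*1000)
P=np.load('scene2.npy')
m=(abs(P[...,0]-.5665)<.05)&(abs(P[...,1]+.124)<.05)&(P[...,2]>.09)&(P[...,2]<.19); Q=P[m]*1000
print(Q.min(0),Q.max(0)); print(np.histogram(Q[:,2],np.arange(104,192,4)))
i=np.ix_(*[[0]]*0) if 0 else None
```

```text
t 5.98 at [ 564.8 -125.2  356.3] yaw 2.85 F [ 0.4  1.6 -1.6] open 0.0234 grip 59.8
-> (566.5, -124, 359, 3) x 1.1 y 1.7 z -2.7 roll -0.0027
scene puller_fork 0.58 [233.6, 210.2] [ 575.39427212 -121.55621545  120.        ]
scene cap1_mid 0.73 [202.5, 194.2] [ 569.96673945 -215.9377073   126.        ]
scene cap1_mid 0.19 [157.0, 220.3] [ 699.601321   -230.00417601  126.        ]
wrist puller_fork 0.18 [306.5, 375.2] [ 588.20892325 -244.51684288  120.        ]
wrist puller_grip 0.89 [283.6, 293.6] [ 564.1885777 -119.5262546  204.       ]
wrist cap1_mid 0.82 [287.0, 348.5] [ 570.89331807 -214.38372473  126.        ]
[ 534.90397337 -151.44616684  111.84227237] [592.02141028 -90.54226199 189.64234186]
(array([  0,   2,  57,  76,  21,  25,  24,  21,  25,  23,  26,  21,  26,
        20,  23,  35,  83, 162,  21,  20,  20]), array([104, 108, 112, 116, 120, 124, 128, 132, 136, 140, 144, 148, 152,
       156, 160, 164, 168, 172, 176, 180, 184, 188]))
```

View pics/s2scene.png

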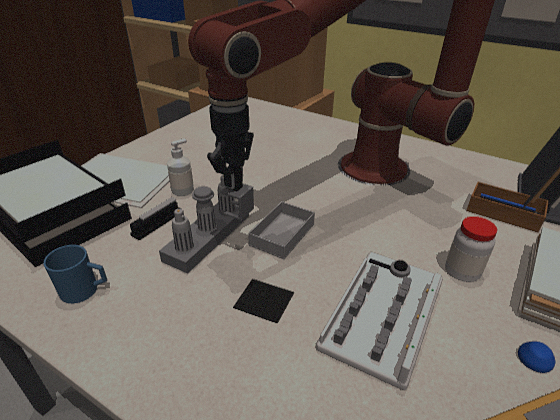

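The scene shows the puller held at (238,200), fork open side towards the capped middle handle (204,205). I'll refine the lateral alignment.

Run:
```python
from h import *
P=np.load('scene2.npy')
def R_(P,c,z0,z1,h=.05):
    m=(abs(P[...,0]-c[0])<h)&(abs(P[...,1]-c[1])<h)&(P[...,2]>z0)&(P[...,2]<z1); Q=P[m]
    r=cv2.minAreaRect((Q[:,:2]*1000).astype(np.float32)); print(z0,np.round(r[0],1),np.round(r[1],1),round(r[2],1),m.sum(),np.percentile(Q[:,2],[5,50,90]).round(4))
R_(P,(.5665,-.124),.168,.180); R_(P,(.5665,-.124),.108,.178); R_(P,(.5665,-.124),.110,.122)
R_(P,(.571,-.214),.136,.146,.03)
W=np.load('wrist2.npy'); 
R_(W,(.571,-.214),.136,.146,.03); R_(W,(.5665,-.124),.165,.185)
# flat top plate plane height in wrist view near the puller
```

```text
0.168 [ 564.4 -118.2] [55.3 52.1] 0.6 266 [0.1694 0.1727 0.1746]
0.108 [ 564.1 -121. ] [55.9 58.9] 2.9 682 [0.1151 0.1555 0.1733]
0.11 [ 564.3 -121.2] [52.6 58.6] 2.9 148 [0.1134 0.1164 0.1198]
0.136 [ 571.4 -213.2] [38.2 38.4] 35.7 142 [0.1367 0.1391 0.1402]
0.136 [ 571.4 -217.4] [41.1 19.7] 3.1 1025 [0.1379 0.1392 0.1399]
0.165 [ 564.5 -106.2] [52.1 33.7] 3.1 5246 [0.17   0.1727 0.1738]
```

Emit:
apply_moves([
  [0.01,0,0.0017,-0.0025,-0.0027],
  [0.01,0,0.0017,-0.0025,-0.0027],
  [0.01,-0.02,0.0017,-0.0025,-0.0027],
  [0.01,-0.035,0.0017,-0.0025,-0.0027],
  [0.01,-0.05,0.0017,-0.0025,-0.0027],
  [0.01,-0.06,0.0017,-0.0025,-0.0027],
  [0.01,-0.07,0.0017,-0.0025,-0.0027],
  [0.01,-0.08,0.0017,-0.0025,-0.0027],
  [0.01,-0.088,0.0017,-0.0025,-0.0027],
  [0.01,-0.088,0.0017,-0.0025,-0.0027],
  [0.01,-0.088,0.0017,-0.0025,-0.0027],
])

```text
t: 7.3
tool_pos: [0.5718, -0.2122, 0.3586]
tool_rot: [-2.16, -2.281, -0.0]
contact_force: [0.2, -0.4, -1.0]
opening: 0.0231
grip_force: 59.8
```

Run:
```python
from h import *
go()
p=shot('scene'); c=p['img'][150:260,140:290]; cv2.imwrite('pics/s3.png',cv2.resize(c,None,fx=4,fy=4,interpolation=cv2.INTER_CUBIC))
```

```text
t 7.3 at [ 571.8 -212.2  358.6] yaw 3.12 F [ 0.2 -0.4 -1. ] open 0.0231 grip 59.8
```

View pics/s3.png

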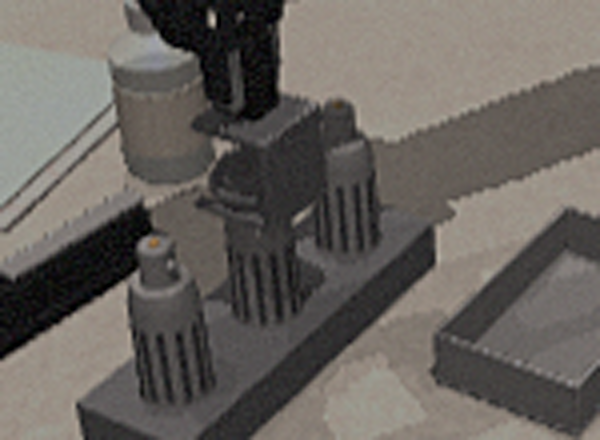

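The fork sits around the skirt below the flange, with no contact force. Next I'll pull straight up.

Emit:
apply_moves([
  [0.01,0,0,-0.004,0],
  [0.01,0,0,-0.008,0],
  [0.01,0,0,-0.012,0],
  [0.01,0,0,-0.016,0],
  [0.01,0,0,-0.02,0],
  [0.01,0,0,-0.025,0],
  [0.01,0,0,-0.03,0],
  [0.01,0,0,-0.036,0],
  [0.01,0,0,-0.044,0],
  [0.01,0,0,-0.055,0],
  [0.01,0,0,-0.07,0],
  [0.01,0,0,-0.07,0],
])

```text
t: 8.35
tool_pos: [0.5724, -0.2122, 0.4339]
tool_rot: [2.155, 2.277, 0.003]
contact_force: [0.9, 0.6, -1.4]
opening: 0.0235
grip_force: 59.8
```

Run:
```python
from h import *
go()
p=shot('scene'); c=p['img'][130:260,140:290]; cv2.imwrite('pics/s4.png',cv2.resize(c,None,fx=4,fy=4,interpolation=cv2.INTER_CUBIC))
p=shot('top');P=cloud(p); m=(abs(P[...,2]-.039)<.006)&(P[...,0]>.33)&(P[...,0]<.6)&(P[...,1]>-.15)&(P[...,1]<.06)
print(cv2.minAreaRect((P[m][:,:2]*1000).astype(np.float32)),m.sum())
```

```text
t 8.35 at [ 572.4 -212.2  433.9] yaw 3.16 F [ 0.9  0.6 -1.4] open 0.0235 grip 59.8
((462.146484375, -63.934566497802734), (160.14276123046875, 100.12649536132812), 2.1784398555755615) 152
```

View pics/s4.png

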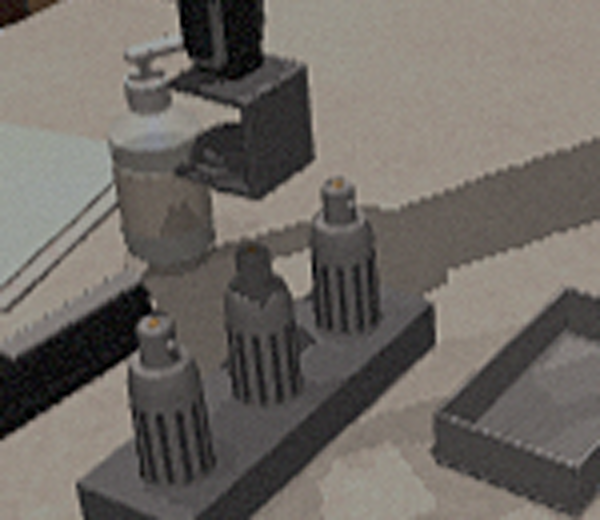

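Run:
```python
from h import *
go((462,-46,434,2.5),(462,-46,286.3,2.5))
```

```text
t 8.45 at [ 572.  -212.   430.6] yaw 3.15 F [ 0.1 -0.1 -2.6] open 0.0232 grip 59.8
-> (462, -46, 434, 2.5) x 171.8 y -100.7 z -3.4 roll 0.0114
-> (462, -46, 286.3, 2.5) x 0.0 y 0.0 z 147.7 roll 0.0000
```

Emit:
apply_moves([
  [0.01,0.012,-0.007,0,0.005],
  [0.01,0.032,-0.019,0,0.0114],
  [0.01,0.055,-0.032,0,0.0114],
  [0.01,0.078,-0.046,0,0.0114],
  [0.01,0.101,-0.059,0,0.0114],
  [0.01,0.124,-0.073,0,0.0114],
  [0.01,0.145,-0.085,0,0.0114],
  [0.01,0.16,-0.094,0,0.0114],
  [0.01,0.1718,-0.1007,0,0.0114],
  [0.01,0.1718,-0.1007,0,0.0114],
  [0.01,0.1718,-0.1007,0,0.0114],
])

```text
t: 9.37
tool_pos: [0.4617, -0.0456, 0.4285]
tool_rot: [2.171, 2.27, -0.0]
contact_force: [-0.1, -0.8, -1.3]
opening: 0.0234
grip_force: 59.7
```

Emit:
apply_moves([
  [0.01,0,0,0.01,0],
  [0.01,0,0,0.025,0],
  [0.01,0,0,0.045,0],
  [0.01,0,0,0.065,0],
  [0.01,0,0,0.085,0],
  [0.01,0,0,0.105,0],
  [0.01,0,0,0.12,0],
  [0.01,0,0,0.132,0],
  [0.01,0,0,0.132,0],
  [0.01,0,0,0.132,0],
  [0.01,0,0,0.132,0],
  [0.01,0,0,0.132,0],
])

```text
t: 10.37
tool_pos: [0.4625, -0.0462, 0.2981]
tool_rot: [2.171, 2.268, 0.002]
contact_force: [0.1, -0.6, -1.8]
opening: 0.0234
grip_force: 59.8
```

Run:
```python
from h import *
go((462,-46,286.3,2.5))
p=shot('scene'); c=p['img'][150:270,220:340]; cv2.imwrite('pics/s5.png',cv2.resize(c,None,fx=4,fy=4,interpolation=cv2.INTER_CUBIC))
P=cloud(p);m=(abs(P[...,2]-.039)<.004)&(P[...,0]>.36)&(P[...,0]<.6)&(P[...,1]>-.15)&(P[...,1]<.02)
print(cv2.minAreaRect((P[m][:,:2]*1000).astype(np.float32)),m.sum())
m=(abs(P[...,0]-.462)<.05)&(abs(P[...,1]+.046)<.05)&(P[...,2]>.05)&(P[...,2]<.14);Q=P[m]*1000
print(cv2.minAreaRect(Q[:,:2].astype(np.float32)),np.histogram(Q[:,2],np.arange(50,142,4)),np.percentile(Q[:,2],[1,98]))
```

```text
t 10.37 at [462.5 -46.2 298.1] yaw 2.49 F [ 0.1 -0.6 -1.8] open 0.0234 grip 59.8
-> (462, -46, 286.3, 2.5) x 0.2 y -0.5 z 11.8 roll -0.0001
((461.218505859375, -63.07404327392578), (161.1451873779297, 102.0754165649414), 2.3783469200134277) 245
((461.87957763671875, -44.2406005859375), (55.40481185913086, 62.874942779541016), 2.0735182762145996) (array([  3,  44,  64,  44,  37, 133,  22,  18,  11,  16,  17,  16,  16,
        16,  26,  95, 117,  15,  11,  19,  19,  22]), array([ 50,  54,  58,  62,  66,  70,  74,  78,  82,  86,  90,  94,  98,
       102, 106, 110, 114, 118, 122, 126, 130, 134, 138])) [ 55.29284559 137.63671432]
```

View pics/s5.png

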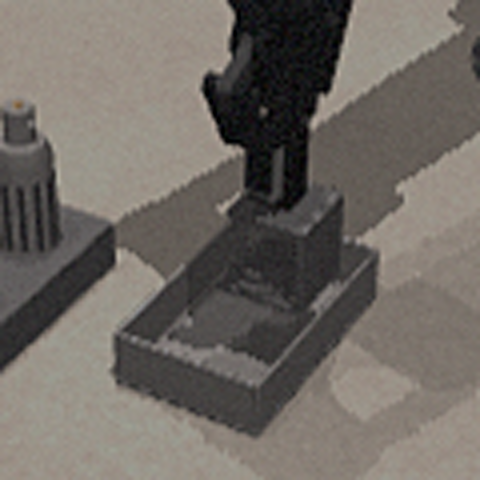

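Emit:
apply_moves([
  [0.01,0,0,0.006,0],
  [0.01,0,0,0.012,0],
  [0.01,0,0,0.012,0],
  [0.01,0.006,0,0.012,0],
  [0.01,0.012,0,0.012,0],
  [0.01,0.018,0,0.012,0],
  [0.01,0.026,0,0.012,0],
  [0.01,0.034,0,0.012,0],
  [0.01,0.044,0,0.012,0],
  [0.01,0.056,0,0.012,0],
  [0.01,0.07,0,0.012,0],
  [0.01,0.085,0,0.012,0],
])

```text
t: 11.42
tool_pos: [0.458, 0.0403, 0.2849]
tool_rot: [2.172, 2.269, 0.001]
contact_force: [0.1, -1.0, -2.0]
opening: 0.0232
grip_force: 59.8
```

Emit:
apply_moves([
  [0.01,0.012,0,0,0],
  [0.01,0.012,0,-0.01,0],
  [0.01,0.012,0,-0.04,0],
  [0.01,0.012,0,-0.06,0],
  [0.01,0.012,0,-0.06,0],
])

```text
t: 11.83
tool_pos: [0.459, 0.0512, 0.3509]
tool_rot: [2.166, 2.264, 0.01]
contact_force: [1.6, -0.5, -0.6]
opening: 0.0234
grip_force: 59.9
```

Run:
```python
from h import *
go((664.8,27.6,346,16),(664.8,27.6,247,16))
p=shot('scene'); c=p['img'][150:300,220:370]; cv2.imwrite('pics/s6.png',cv2.resize(c,None,fx=4,fy=4,interpolation=cv2.INTER_CUBIC))
```

```text
t 11.83 at [459.   51.2 350.9] yaw 2.54 F [ 1.6 -0.5 -0.6] open 0.0234 grip 59.9
-> (664.8, 27.6, 346, 16) x -32.7 y 204.5 z 4.9 roll -0.2349
-> (664.8, 27.6, 247, 16) x 0.0 y 0.0 z 99.0 roll 0.0000
```

View pics/s6.png

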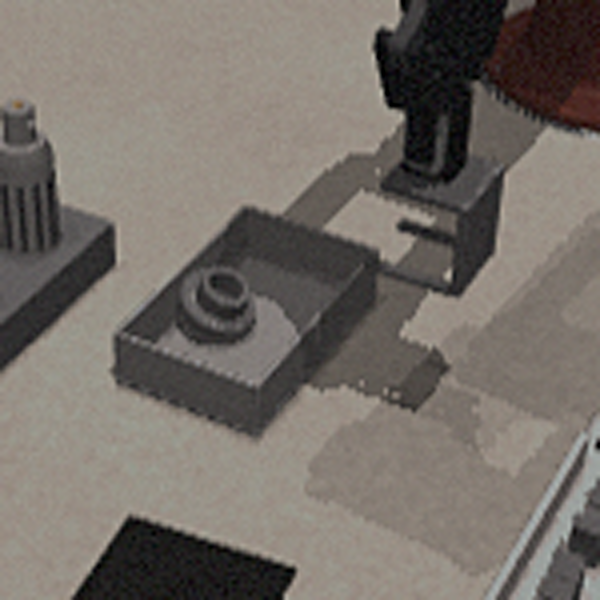

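The cap lies in the dish at about (215,305) in the crop. I'll take the puller back to its mat.

Emit:
apply_moves([
  [0.01,-0.005,0.034,0.005,-0.08],
  [0.01,-0.01,0.07,0.005,-0.16],
  [0.01,-0.016,0.105,0.005,-0.2349],
  [0.01,-0.023,0.14,0.005,-0.2349],
  [0.01,-0.029,0.175,0.005,-0.2349],
  [0.01,-0.0327,0.2045,0.005,-0.2349],
  [0.01,-0.0327,0.2045,0.005,-0.2349],
  [0.01,-0.0327,0.2045,0.035,-0.2349],
  [0.01,-0.0327,0.2045,0.06,-0.2349],
  [0.01,-0.0327,0.2045,0.08,-0.2349],
  [0.01,-0.0327,0.2045,0.09,-0.2349],
  [0.01,-0.0327,0.2045,0.09,-0.2349],
])

```text
t: 12.88
tool_pos: [0.6613, 0.0274, 0.2499]
tool_rot: [-1.887, -2.503, 0.007]
contact_force: [-0.3, -0.1, -2.1]
opening: 0.0234
grip_force: 60.1
```

Run:
```python
from h import *
go((664.8,27.6,246,16))
```

```text
t 12.88 at [661.3  27.4 249.9] yaw 15.96 F [-0.3 -0.1 -2.1] open 0.0234 grip 60.1
-> (664.8, 27.6, 246, 16) x -0.8 y 3.5 z 3.9 roll -0.0008
```

Emit:
apply_moves([
  [0.01,0,0.002,0.002,0],
  [0.01,0,0.002,0.004,0],
  [0.01,0,0.002,0.0045,0],
  [0.01,0,0.002,0.0045,0],
  [0.03,0,0.002,0.0045,0],
  [0.05,0,0.002,0.0045,0],
  [0.05,0,0.002,0.0045,0],
  [0.05,0,0.002,0.0045,0],
  [0.05,0,0.002,-0.02,0],
  [0.05,0,0.002,-0.06,0],
  [0.05,0,0.002,-0.1,0],
  [0.05,0,0.002,-0.1,0],
])

```text
t: 13.88
tool_pos: [0.6674, 0.0278, 0.366]
tool_rot: [1.883, 2.497, 0.014]
contact_force: [1.3, 0.8, 2.0]
opening: 0.0499
grip_force: 0.0
```

Run:
```python
from h import *
go((655.8,-209.7,349,3),(655.8,-209.7,300,3))
p=shot('scene');P=cloud(p)
m=(abs(P[...,0]-.663)<.045)&(abs(P[...,1]-.03)<.045)&(P[...,2]>.052)&(P[...,2]<.125);Q=P[m]*1000
m2=Q[:,2]>105; print('grip',cv2.minAreaRect(Q[m2][:,:2].astype(np.float32)),np.percentile(Q[:,2],98)); m2=Q[:,2]<66; print('plate',cv2.minAreaRect(Q[m2][:,:2].astype(np.float32)),np.percentile(Q[m2][:,2],[2,50,98]))
```

```text
t 13.88 at [667.4  27.8 366. ] yaw 15.97 F [1.3 0.8 2. ] open 0.0499 grip 0.0
-> (655.8, -209.7, 349, 3) x -225.1 y -76.5 z 17.0 roll 0.2264
-> (655.8, -209.7, 300, 3) x 0.0 y 0.0 z 49.0 roll 0.0000
grip ((665.9747314453125, 28.78083610534668), (26.364521026611328, 28.989458084106445), 15.089716911315918) 113.2168614378133
plate ((665.425537109375, 34.309017181396484), (53.55192947387695, 52.46427536010742), 17.041515350341797) [54.12785299 62.08005685 64.68532701]
```

Emit:
apply_moves([
  [0.06,-0.03,-0.01,0,0.05],
  [0.06,-0.07,-0.024,0.01,0.15],
  [0.06,-0.11,-0.037,0.017,0.2264],
  [0.06,-0.15,-0.05,0.017,0.2264],
  [0.06,-0.19,-0.064,0.017,0.2264],
  [0.06,-0.225,-0.0765,0.017,0.2264],
  [0.06,-0.225,-0.0765,0.017,0.2264],
  [0.06,-0.225,-0.0765,0.017,0.2264],
  [0.06,-0.225,-0.0765,0.017,0.2264],
])

```text
t: 14.68
tool_pos: [0.6534, -0.2095, 0.3368]
tool_rot: [-2.162, -2.277, 0.0]
contact_force: [0.2, -0.7, -0.6]
opening: 0.0602
grip_force: 0.0
```

Run:
```python
from h import *
go((656,-209.5,238.5,3))
p=shot('wrist');P=cloud(p)
for x,y in((.656,-.2095),(.571,-.214),(.487,-.218)):
    m=(abs(P[...,0]-x)<.02)&(abs(P[...,1]-y)<.02)&(P[...,2]>.122)&(P[...,2]<.15)
    if m.sum()>9: print(cv2.minAreaRect((P[m][:,:2]*1000).astype(np.float32)),np.percentile(P[m][:,2],[50,98]))
```

```text
t 14.68 at [ 653.4 -209.5  336.8] yaw 2.96 F [ 0.2 -0.7 -0.6] open 0.0602 grip 0.0
-> (656, -209.5, 238.5, 3) x -0.2 y 2.6 z 98.3 roll -0.0008
((655.6598510742188, -208.41043090820312), (19.75792694091797, 19.91023826599121), 44.36112976074219) [0.1329206  0.13465048]
((571.5070190429688, -212.45779418945312), (19.721654891967773, 19.900495529174805), 48.87913131713867) [0.13280734 0.13451445]
((489.3844909667969, -216.9193572998047), (15.582971572875977, 23.734561920166016), 4.257941246032715) [0.13180727 0.13442636]
```

Emit:
apply_moves([
  [0.06,0,0.0025,0.03,0],
  [0.06,0.001,0.0025,0.06,0],
  [0.06,0.001,0.0025,0.085,0],
  [0.06,0.001,0.0025,0.097,0],
  [0.06,0.001,0.0025,0.0975,0],
  [0.06,0.001,0.0025,0.0975,0],
  [0.03,0.001,0.0025,0.0975,0],
  [0.03,0.001,0.0025,0.0975,0],
  [0.03,0.001,0.0025,0.0975,0],
  [0.03,0.001,0.0025,0.0975,0],
  [0.03,0.001,0.0025,0.0975,0],
  [0.03,0.001,0.0025,0.0975,0],
], newtons=30)

```text
t: 15.73
tool_pos: [0.6566, -0.2085, 0.2424]
tool_rot: [2.161, 2.277, 0.002]
contact_force: [-1.0, 1.1, 5.4]
opening: 0.0392
grip_force: 30.7
```

Emit:
apply_moves([
  [0.03,0,0,-0.005,0],
  [0.03,0,0,-0.01,0],
  [0.03,0,0,-0.014,0],
  [0.03,0,0,-0.014,0],
  [0.03,0,0,-0.014,0],
  [0.03,0,0,-0.014,0],
])

```text
t: 16.23
tool_pos: [0.6557, -0.2083, 0.2536]
tool_rot: [-2.162, -2.278, 0.001]
contact_force: [0.3, -0.4, -4.9]
opening: 0.0393
grip_force: 31.4
```

Run:
```python
from h import *
go()
p=shot('scene');P=cloud(p);m=(abs(P[...,0]-.656)<.03)&(abs(P[...,1]+.209)<.03)&(P[...,2]>.09)
c=p['img'][130:270,140:280]; cv2.imwrite('pics/s7.png',cv2.resize(c,None,fx=4,fy=4,interpolation=cv2.INTER_CUBIC))
```

```text
t 16.23 at [ 655.7 -208.3  253.6] yaw 2.99 F [ 0.3 -0.4 -4.9] open 0.0393 grip 31.4
```

View pics/s7.png

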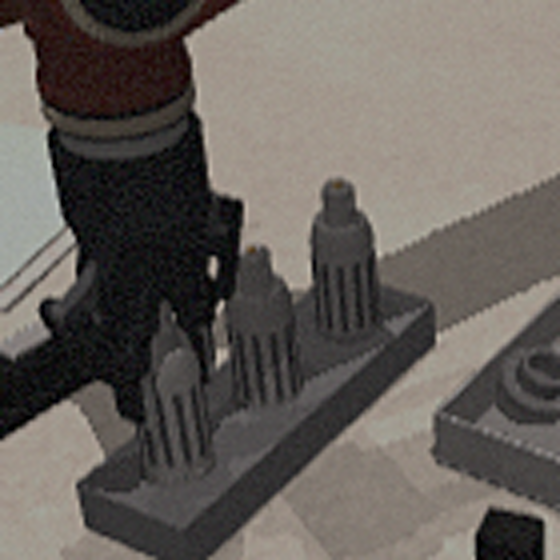

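Emit:
apply_moves([
  [0.03,0.0015,0,-0.002,0],
  [0.03,0.0075,0,-0.0035,0],
  [0.03,0.0136,0,-0.0044,0],
  [0.03,0.0198,0,-0.0049,0],
  [0.03,0.026,0,-0.0047,0],
  [0.03,0.0321,0,-0.0041,0],
  [0.03,0.0382,0,-0.0029,0],
  [0.03,0.0441,0,-0.0012,0],
  [0.03,0.0499,0,0.001,0],
  [0.03,0.0555,0,0.0038,0],
  [0.03,0.0607,0,0.007,0],
  [0.03,0.0607,0,0.007,0],
])

```text
t: 17.28
tool_pos: [0.6531, -0.1463, 0.2472]
tool_rot: [-2.161, -2.28, -0.002]
contact_force: [0.4, -0.4, -0.1]
opening: 0.0393
grip_force: 30.1
```

Run:
```python
from h import *
go()
p=shot('scene')
c=p['img'][130:270,140:280]; cv2.imwrite('pics/s8.png',cv2.resize(c,None,fx=4,fy=4,interpolation=cv2.INTER_CUBIC))
```

```text
t 17.28 at [ 653.1 -146.3  247.2] yaw 3.05 F [ 0.4 -0.4 -0.1] open 0.0393 grip 30.1
```

View pics/s8.png

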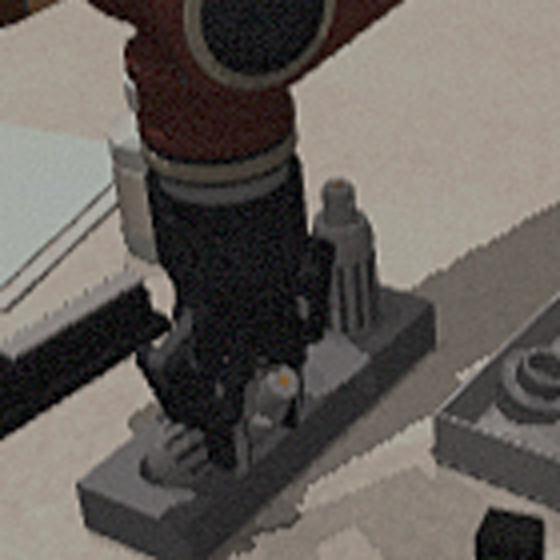

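The handle has pivoted cleanly to about 50° over the well rim, neck at (280,385). I'll continue to nearly horizontal.

Emit:
apply_moves([
  [0.03,0.005,0,0.0036,0],
  [0.03,0.0097,0,0.0077,0],
  [0.03,0.0139,0,0.0121,0],
  [0.03,0.0179,0,0.0169,0],
  [0.03,0.0213,0,0.0221,0],
  [0.03,0.0243,0,0.0275,0],
  [0.03,0.0268,0,0.0331,0],
  [0.03,0.0281,0,0.0366,0],
  [0.03,0.0281,0,0.0366,0],
])

```text
t: 18.08
tool_pos: [0.6511, -0.1189, 0.2091]
tool_rot: [-2.161, -2.278, 0.0]
contact_force: [0.9, 2.9, 0.1]
opening: 0.0393
grip_force: 30.3
```

Emit:
apply_moves([
  [0.03,0,0,0,0],
  [0.03,0,0,0,0],
  [0.03,0.005,0,-0.02,0],
  [0.03,0.01,0,-0.05,0],
  [0.03,0.01,0,-0.08,0],
  [0.03,0.01,0,-0.11,0],
  [0.03,0.01,0,-0.11,0],
  [0.03,0.01,0,-0.11,0],
], newtons=100)

```text
t: 18.75
tool_pos: [0.651, -0.1101, 0.3215]
tool_rot: [2.162, 2.277, 0.002]
contact_force: [-0.2, -0.3, -6.7]
opening: 0.0381
grip_force: 101.7
```

```bash
cat >> h.py <<'E'
def held(p=None):
    """long axis of what hangs in the hand, from the scene cloud: direction and elevation"""
    p=p or shot('scene'); P=cloud(p); t=obs()['tool_pos']; g=t-np.array([0,0,.150])
    D=P-g; m=(abs(D[...,0])<.03)&(abs(D[...,1])<.12)&(abs(D[...,2])<.045); 
    Q=P[m]; Q=Q[np.isfinite(Q).all(1)]*1000
    far=Q[abs(Q[:,1]-t[1]*1000)>22]; L=np.linalg.svd(far-far.mean(0),full_matrices=False)[2][0]
    L*=np.sign(L[1]); print('axis',L.round(3),'elev',np.degrees(np.arcsin(L[2])).round(1),'y range',np.percentile(far[:,1],[0,1,99,100]).round(1),'tcp',t.round(4))
    for y0 in range(-100,100,10):
        s=Q[(Q[:,1]-t[1]*1000>y0)&(Q[:,1]-t[1]*1000<=y0+10)]
        if len(s)>4: print(y0,len(s),'z',np.percentile(s[:,2],[5,95]).round(1),'x',np.percentile(s[:,0],[5,95]).round(1))
    return p
E
python3 - <<'E'
from h import *
go()
p=held()
c=p['img'][110:250,160:300]; cv2.imwrite('pics/s9.png',cv2.resize(c,None,fx=4,fy=4,interpolation=cv2.INTER_CUBIC))
E
```

```text
t 18.75 at [ 651.  -110.1  321.5] yaw 2.96 F [-0.2 -0.3 -6.7] open 0.0381 grip 101.7
axis [-0.16   0.977  0.142] elev 8.1 y range [-199.1 -197.4  -73.9  -73. ] tcp [ 0.6502 -0.1099  0.3187]
-90 43 z [160.5 182.1] x [652.2 673.9]
-80 61 z [153.7 182.9] x [657.4 674.8]
-70 53 z [156.2 182.3] x [663.4 674.1]
-60 39 z [156.4 181.4] x [666.4 673.7]
-50 24 z [158.6 176.3] x [670.  673.1]
-40 12 z [153.4 166.8] x [662.8 671.4]
-30 8 z [160.  166.8] x [666.9 671.1]
-20 14 z [187.9 197.5] x [624.9 662.3]
-10 60 z [162.1 209.8] x [625.1 678. ]
0 177 z [155.7 210.1] x [625.2 678.3]
10 174 z [160.1 209.1] x [629.  677.5]
20 47 z [178.3 193.8] x [647.7 659.3]
30 59 z [177.7 193.4] x [641.8 657.3]
```

View pics/s9.png

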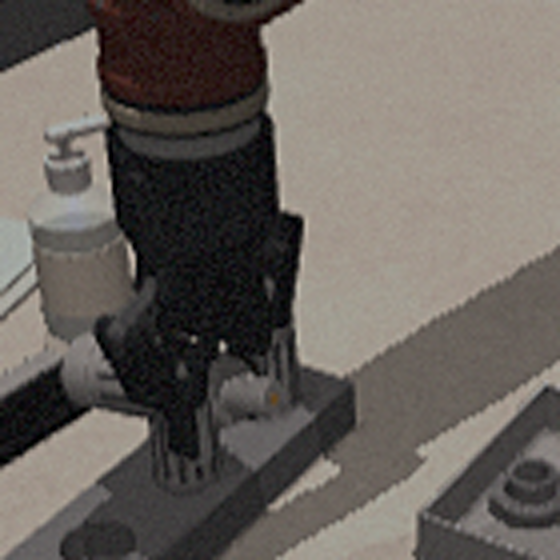

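Run:
```python
from h import *
go((672.4,250.3,345,2.8),(672.4,250.3,242,2.8))
```

```text
t 18.8 at [ 650.2 -109.9  318.7] yaw 2.95 F [-0.9  0.2 -6.9] open 0.038 grip 101.7
-> (672.4, 250.3, 345, 2.8) x 358.6 y 40.7 z -26.3 roll 0.0027
-> (672.4, 250.3, 242, 2.8) x 0.0 y 0.0 z 103.0 roll 0.0000
```

Emit:
apply_moves([
  [0.03,0.01,0.001,-0.02,0],
  [0.03,0.035,0.004,-0.027,0],
  [0.03,0.07,0.008,-0.027,0],
  [0.03,0.11,0.0125,-0.027,0.0027],
  [0.03,0.15,0.017,-0.027,0.0027],
  [0.03,0.19,0.0215,-0.027,0.0027],
  [0.03,0.23,0.026,-0.027,0.0027],
  [0.03,0.27,0.0305,-0.027,0.0027],
  [0.03,0.305,0.0345,-0.027,0.0027],
  [0.03,0.335,0.038,-0.027,0.0027],
  [0.03,0.3586,0.0407,-0.027,0.0027],
  [0.03,0.3586,0.0407,-0.027,0.0027],
])

```text
t: 19.8
tool_pos: [0.6713, 0.2548, 0.342]
tool_rot: [-2.157, -2.276, 0.007]
contact_force: [-0.6, -0.5, -5.5]
opening: 0.0383
grip_force: 101.6
```

Emit:
apply_moves([
  [0.03,0,0,0.015,0],
  [0.03,0,0,0.035,0],
  [0.03,0,0,0.06,0],
  [0.03,0,0,0.085,0],
  [0.03,0,0,0.1,0],
  [0.03,0,0,0.1,0],
  [0.03,0,0,0.1,0],
])

```text
t: 20.38
tool_pos: [0.672, 0.2494, 0.2442]
tool_rot: [-2.165, -2.273, 0.008]
contact_force: [0.5, -0.8, -5.0]
opening: 0.0383
grip_force: 101.6
```

Run:
```python
from h import *
go((672.4,250.3,207,2.8))
p=held()
cv2.imwrite('pics/s10.png',p['img'])
```

```text
t 20.38 at [672.  249.4 244.2] yaw 2.77 F [ 0.5 -0.8 -5. ] open 0.0383 grip 101.6
-> (672.4, 250.3, 207, 2.8) x 0.9 y 0.5 z 37.2 roll -0.0005
axis [-0.077  0.973 -0.216] elev -12.5 y range [159.7 162.  330.9 332.6] tcp [0.6729 0.2498 0.2471]
-90 97 z [ 83.8 105.3] x [667.7 693.9]
-80 121 z [ 81.4 106.7] x [666.1 693.8]
-70 126 z [ 82.1 108.7] x [665.5 693.4]
-60 134 z [ 79.6 110.9] x [666.2 694.9]
-50 147 z [ 53.5 113. ] x [665.3 697.2]
-40 135 z [ 86.6 114.7] x [664.6 692.1]
-30 98 z [ 88.5 116.6] x [667.3 691.5]
-20 9 z [ 87.2 142. ] x [689.7 698.1]
-10 26 z [75.9 95.1] x [696.  702.8]
0 75 z [ 77.3 141.5] x [686.1 702.7]
10 148 z [ 53.6 139.7] x [650.7 700.3]
20 99 z [ 52.6 116.4] x [648.1 695.3]
30 47 z [101.4 115.7] x [662.6 678. ]
60 53 z [61.4 66. ] x [646.3 693.3]
70 179 z [63.5 67. ] x [646.7 699.8]
80 27 z [62.4 66.6] x [660.4 700.5]
```

Emit:
apply_moves([
  [0.03,0.0005,0.0005,0.006,0],
  [0.03,0.0005,0.0005,0.012,0],
  [0.03,0.0005,0.0005,0.016,0],
  [0.03,0.0005,0.0005,0.019,0],
  [0.03,0.0005,0.0005,0.022,0],
  [0.03,0.0005,0.0005,0.025,0],
  [0.03,0.0005,0.0005,0.028,0],
  [0.03,0.0005,0.0005,0.031,0],
  [0.03,0.0005,0.0005,0.034,0],
  [0.03,0.0005,0.0005,0.036,0],
  [0.03,0.0005,0.0005,0.036,0],
  [0.03,0.0005,0.0005,0.036,0],
], newtons=30)

```text
t: 21.43
tool_pos: [0.6744, 0.2522, 0.2155]
tool_rot: [2.164, 2.275, 0.007]
contact_force: [-2.3, 3.5, 7.1]
opening: 0.0384
grip_force: 102.5
```

Run:
```python
from h import *
go()
p=held()
```

```text
t 21.43 at [674.4 252.2 215.5] yaw 2.87 F [-2.3  3.5  7.1] open 0.0384 grip 102.5
axis [-0.098  0.977 -0.19 ] elev -10.9 y range [163.8 166.5 331.3 336.3] tcp [0.6744 0.2522 0.2155]
-90 88 z [59.8 84.1] x [668.8 696.3]
-80 213 z [21.1 84.3] x [669.5 701. ]
-70 167 z [21.  85.6] x [669.7 700.1]
-60 199 z [22.  86.5] x [670. 702.]
-50 255 z [21.6 86.9] x [668.6 700.8]
-40 218 z [20.7 88.6] x [666. 699.]
-30 184 z [20.7 89.4] x [669.9 699.6]
-20 56 z [20.7 33.2] x [674.6 703.3]
-10 62 z [20.8 53.9] x [686.3 703.6]
0 75 z [20.8 69. ] x [660.7 703.5]
10 239 z [ 22.  107.3] x [662.9 702.8]
20 256 z [21.3 84.4] x [659.7 699. ]
30 184 z [20.8 83.7] x [648. 700.]
40 129 z [20.7 23.1] x [649.  701.6]
50 130 z [20.6 23.3] x [647.7 701.7]
60 163 z [20.9 66.3] x [647.7 700.4]
70 175 z [62.2 66.9] x [646.9 701.2]
80 11 z [20.9 43.8] x [659.9 703.1]
```

Emit:
apply_moves([
  [0.036,0,0,0,0],
  [0.036,0,0,0,0],
  [0.036,0,0,0.002,0],
  [0.036,0,0,0.004,0],
  [0.036,0,0,0.004,0],
  [0.036,0,0,0.004,0],
], newtons=20)

```text
t: 21.98
tool_pos: [0.6748, 0.2525, 0.212]
tool_rot: [2.163, 2.274, 0.011]
contact_force: [-1.6, 5.3, 6.1]
opening: 0.0382
grip_force: 102.3
```

Run:
```python
from h import *
go()
p=held()
```

```text
t 21.98 at [674.8 252.5 212. ] yaw 2.89 F [-1.6  5.3  6.1] open 0.0382 grip 102.3
axis [-0.103  0.973 -0.208] elev -12.0 y range [165.  168.  334.1 336.7] tcp [0.6748 0.2526 0.212 ]
-90 80 z [60.1 84.2] x [670.7 697.1]
-80 223 z [21. 84.] x [670.4 701.6]
-70 181 z [20.1 84.5] x [669.6 700.6]
-60 203 z [22.2 85.6] x [670.6 702.3]
-50 260 z [21.1 85.5] x [670.  701.8]
-40 224 z [19.8 86.5] x [668.6 699.7]
-30 204 z [19.9 87. ] x [669.5 700.5]
-20 69 z [19.6 46.2] x [678.6 703.9]
-10 56 z [19.6 51.2] x [688.7 704. ]
0 75 z [19.9 67.8] x [661.4 702.7]
10 237 z [ 21.4 102.2] x [663.3 703.1]
20 251 z [20.9 79.5] x [658.9 700.3]
30 220 z [19.8 78.8] x [648.9 701.7]
40 171 z [19.7 23.3] x [647.8 702. ]
50 169 z [19.5 23.1] x [648.  702.2]
60 175 z [20.2 66.8] x [648.4 701.8]
70 180 z [21.1 67.2] x [648.  702.2]
80 52 z [17.5 21.1] x [649.6 701.3]
```

Emit:
apply_moves([
  [0.036,0,0,0.002,0],
  [0.036,0,0,0.004,0],
  [0.036,0,0,0.006,0],
  [0.036,0,0,0.008,0],
  [0.036,0,0,0.009,0],
  [0.036,0,0,0.009,0],
  [0.036,0,0,0.009,0],
])

```text
t: 22.62
tool_pos: [0.6751, 0.253, 0.206]
tool_rot: [2.163, 2.275, 0.011]
contact_force: [-8.9, 4.0, 17.9]
opening: 0.0379
grip_force: 103.1
```

Run:
```python
from h import *
go()
p=held()
```

```text
t 22.62 at [675.1 253.  206. ] yaw 2.89 F [-8.9  4.  17.9] open 0.0379 grip 103.1
axis [-0.109  0.973 -0.203] elev -11.7 y range [166.9 170.  335.  337.8] tcp [0.6751 0.253  0.206 ]
-90 63 z [56.4 83.5] x [671.4 698.7]
-80 219 z [20.5 83.8] x [672.3 702.5]
-70 178 z [20.8 83.7] x [672.  701.2]
-60 204 z [21.6 83.7] x [671.9 702.5]
-50 247 z [21.1 83.5] x [672.  701.6]
-40 223 z [20.3 83.4] x [670.3 700. ]
-30 195 z [20.2 83.1] x [671.8 702. ]
-20 58 z [19.5 23.5] x [682.6 704.4]
-10 38 z [19.9 44.9] x [693.1 702.8]
0 51 z [20.1 63.8] x [666.4 704.5]
10 241 z [21.1 94.4] x [650.2 703.6]
20 244 z [20.5 72.1] x [653.7 701.2]
30 221 z [20.1 70.9] x [651.3 701.8]
40 164 z [19.9 23.1] x [649.8 701.5]
50 169 z [19.7 23.3] x [648.6 701.8]
60 170 z [20.4 65.9] x [648.5 701.9]
70 178 z [20.7 66.7] x [648.7 703.1]
80 61 z [15.5 21.8] x [649.3 702.9]
```

Emit:
apply_moves([
  [0.036,0,-0.001,-0.001,0],
  [0.036,0,-0.002,-0.001,0],
  [0.042,0,-0.002,-0.001,0],
  [0.046,0,-0.002,-0.001,0],
  [0.052,0,-0.002,-0.001,0],
  [0.056,0,-0.002,-0.001,0],
  [0.056,0,-0.002,-0.001,0],
])

```text
t: 23.25
tool_pos: [0.6712, 0.2506, 0.199]
tool_rot: [-2.166, -2.275, 0.001]
contact_force: [-0.5, 0.7, 1.1]
opening: 0.0558
grip_force: 0.0
```

Run:
```python
from h import *
go((672.0,234.3,206,2.8))
p=held()
```

```text
t 23.25 at [671.2 250.6 199. ] yaw 2.82 F [-0.5  0.7  1.1] open 0.0558 grip 0.0
-> (672.0, 234.3, 206, 2.8) x -16.4 y 0.0 z -7.0 roll 0.0003
axis [-0.106  0.974 -0.2  ] elev -11.5 y range [168.5 171.1 334.6 337. ] tcp [0.6712 0.2507 0.199 ]
-90 18 z [61.8 83.9] x [667.9 694.4]
-80 203 z [21.  84.1] x [668.5 698.6]
-70 187 z [20.  83.9] x [667.3 696.2]
-60 175 z [22.9 83.4] x [667.  700.1]
-50 240 z [21.7 82.8] x [668.5 700.3]
-40 214 z [20.5 82.6] x [666.  698.1]
-30 166 z [20.4 81.7] x [668.5 697.8]
-20 29 z [20.3 56.9] x [680.6 700.5]
-10 9 z [19.6 80.1] x [676.8 701. ]
0 34 z [19.9 81.2] x [665.4 700.7]
10 192 z [21.2 75.7] x [654.7 699.1]
20 229 z [21.3 68.6] x [649.4 698.5]
30 226 z [20.2 68.4] x [653.9 697.9]
40 169 z [19.9 23.7] x [644.9 698.2]
50 165 z [19.7 23.1] x [645.6 698.7]
60 170 z [20.2 65.8] x [644.9 699.1]
70 178 z [63.7 67.3] x [644.9 697.9]
80 91 z [15.9 63.9] x [645.9 697.8]
```

Emit:
apply_moves([
  [0.056,-0.006,0,-0.005,0],
  [0.056,-0.0164,0,-0.005,0],
  [0.056,-0.0164,0,-0.005,0],
  [0.056,-0.0164,0,-0.005,0],
  [0.03,-0.0164,0,-0.005,0],
  [0.03,-0.0164,0,-0.005,0],
  [0.03,-0.0164,0,-0.005,0],
  [0.03,-0.0164,0,-0.005,0],
  [0.03,-0.0164,0,-0.005,0],
  [0.03,-0.0164,0,-0.005,0],
  [0.03,-0.0164,0,-0.005,0],
], newtons=50)

```text
t: 24.22
tool_pos: [0.6727, 0.2345, 0.2051]
tool_rot: [2.164, 2.274, 0.003]
contact_force: [5.7, -2.2, -0.5]
opening: 0.0388
grip_force: 50.4
```

Emit:
apply_moves([
  [0.03,0,0,-0.004,0],
  [0.03,0,0,-0.009,0],
  [0.03,0,0,-0.012,0],
  [0.03,0.004,0,-0.012,0],
  [0.03,0.009,0,-0.012,0],
  [0.03,0.0155,0,-0.012,0],
  [0.03,0.0155,0,-0.012,0],
  [0.03,0.0155,0,-0.008,0],
  [0.03,0.0155,0,-0.004,0],
  [0.03,0.0155,0,-0.001,0],
  [0.03,0.0155,0,0.001,0],
  [0.03,0.0155,0,0.001,0],
])

```text
t: 25.22
tool_pos: [0.6721, 0.25, 0.2046]
tool_rot: [2.166, 2.274, 0.004]
contact_force: [2.5, 1.5, -1.2]
opening: 0.0387
grip_force: 51.0
```

Run:
```python
from h import *
go()
p=held()
c=p['img'][220:400,290:470]; cv2.imwrite('pics/s11.png',cv2.resize(c,None,fx=3,fy=3,interpolation=cv2.INTER_CUBIC))
```

```text
t 25.22 at [672.1 250.  204.6] yaw 2.8 F [ 2.5  1.5 -1.2] open 0.0387 grip 51.0
axis [-0.088  0.991 -0.103] elev -5.9 y range [170.  173.4 334.7 337. ] tcp [0.6721 0.25   0.2046]
-80 122 z [21.  45.8] x [651.  700.3]
-70 141 z [20.2 82.3] x [667.2 699.6]
-60 181 z [21.3 82.9] x [666.9 700.5]
-50 226 z [23.4 81.9] x [668.6 700.3]
-40 230 z [20.6 82. ] x [666.2 698.9]
-30 182 z [20.4 81.6] x [667.3 699.2]
-20 51 z [20.2 23.3] x [681.2 701.1]
-10 44 z [20.  47.1] x [691.  701.5]
0 59 z [19.6 99. ] x [669.3 701.6]
10 217 z [21.1 95.8] x [667.5 700.5]
20 246 z [22.6 78.7] x [665.1 698.5]
30 250 z [20.1 74.6] x [657.8 697.7]
40 210 z [20.  68.9] x [656.6 698.6]
50 210 z [19.8 67.5] x [649.7 698.9]
60 169 z [20.1 65.8] x [646.4 699.6]
70 176 z [63.8 66.8] x [646.2 698.9]
80 103 z [16.4 64.6] x [645.9 699.3]
```

View pics/s11.png

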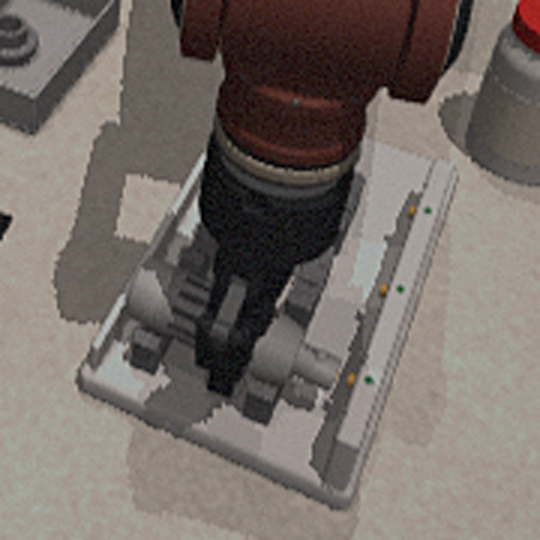

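Emit:
apply_moves([
  [0.03,0,0,0.001,0],
  [0.03,0,0,0.002,0],
  [0.036,0,0,0.002,0],
  [0.042,0,0,0.002,0],
  [0.05,0,0,0.002,0],
  [0.058,0,0,0.002,0],
  [0.058,0,0,0,0],
  [0.058,0,0,-0.03,0],
  [0.058,0,0,-0.07,0],
  [0.058,0,0,-0.11,0],
  [0.058,0,0,-0.14,0],
  [0.058,0,0,-0.14,0],
])

```text
t: 26.27
tool_pos: [0.673, 0.2506, 0.354]
tool_rot: [2.16, 2.27, 0.02]
contact_force: [1.1, 0.1, 1.4]
opening: 0.0581
grip_force: 0.0
```

```bash
cat >> h.py <<'E'
def bay(c,p):
    """handle lying at bay centre c (mm): extents from cloud"""
    P=cloud(p)*1000; m=(abs(P[...,0]-c[0])<24)&(abs(P[...,1]-c[1])<95)&(P[...,2]>57)&(P[...,2]<100); Q=P[m]
    for y0 in range(-90,90,12):
        s=Q[(Q[:,1]-c[1]>y0)&(Q[:,1]-c[1]<=y0+12)]
        if len(s)>3: print(y0,len(s),'ztop %.1f xc %.1f w %.1f'%(np.percentile(s[:,2],95),(s[:,0].min()+s[:,0].max())/2,np.ptp(s[:,0])))
    s=Q[Q[:,2]>70]; print('foot y',np.percentile(s[:,1],1)-c[1])
E
python3 - <<'E'
from h import *
go((571.3,-212.5,349,3))
p=shot('top'); bay((672.6,246.3),p)
P=cloud(p); m=(abs(P[...,2]-.039)<.006)&(P[...,0]>.33)&(P[...,0]<.62)&(P[...,1]>-.16)&(P[...,1]<.06)
print(cv2.minAreaRect((P[m][:,:2]*1000).astype(np.float32)))
E
```

```text
t 26.27 at [673.  250.6 354. ] yaw 2.85 F [1.1 0.1 1.4] open 0.0581 grip 0.0
-> (571.3, -212.5, 349, 3) x -457.5 y -124.6 z 5.0 roll -0.0026
-66 67 ztop 80.3 xc 674.8 w 38.0
-54 60 ztop 80.9 xc 673.4 w 36.4
-42 67 ztop 81.5 xc 672.4 w 37.8
-30 64 ztop 82.9 xc 673.4 w 38.0
-18 18 ztop 82.8 xc 673.2 w 37.3
foot y -62.686594130377046
((457.0496520996094, -20.485130310058594), (160.81288146972656, 99.85205078125), 2.1598591804504395)
```

Emit:
apply_moves([
  [0.06,-0.03,-0.008,0,0],
  [0.06,-0.07,-0.019,0,0],
  [0.06,-0.11,-0.03,0,0],
  [0.06,-0.15,-0.041,0,0],
  [0.06,-0.19,-0.052,0,0],
  [0.06,-0.23,-0.063,0,0],
  [0.06,-0.27,-0.0735,0,0],
  [0.06,-0.31,-0.084,0,0],
  [0.06,-0.35,-0.095,0.005,-0.0026],
  [0.06,-0.39,-0.106,0.005,-0.0026],
  [0.06,-0.43,-0.117,0.005,-0.0026],
  [0.06,-0.4575,-0.1246,0.005,-0.0026],
])

```text
t: 27.32
tool_pos: [0.5679, -0.2158, 0.3366]
tool_rot: [-2.163, -2.275, 0.003]
contact_force: [-0.6, -0.2, 0.4]
opening: 0.0599
grip_force: 0.0
```

Emit:
apply_moves([
  [0.06,0,0,0,0],
  [0.06,0,0,0,0],
  [0.06,0,0,0,0],
])

```text
t: 27.57
tool_pos: [0.5692, -0.2126, 0.3372]
tool_rot: [-2.161, -2.277, 0.0]
contact_force: [-0.2, 0.2, -0.7]
opening: 0.06
grip_force: 0.0
```

Run:
```python
from h import *
go((571.4,-212.8,240,3))
```

```text
t 27.57 at [ 569.2 -212.6  337.2] yaw 2.98 F [-0.2  0.2 -0.7] open 0.06 grip 0.0
-> (571.4, -212.8, 240, 3) x -0.3 y 2.1 z 97.2 roll -0.0004
```

Emit:
apply_moves([
  [0.06,0,0.0021,0.03,0],
  [0.06,0,0.0021,0.06,0],
  [0.06,0,0.0021,0.085,0],
  [0.06,0,0.0021,0.096,0],
  [0.06,0,0.0021,0.0965,0],
  [0.06,0,0.0021,0.0965,0],
  [0.03,0,0.0021,0.0965,0],
  [0.03,0,0.0021,0.0965,0],
  [0.03,0,0.0021,0.0965,0],
  [0.03,0,0.0021,0.0965,0],
  [0.03,0,0.0021,0.0965,0],
  [0.03,0,0.0021,0.0965,0],
], newtons=30)

```text
t: 28.57
tool_pos: [0.5723, -0.2133, 0.2445]
tool_rot: [2.161, 2.276, 0.002]
contact_force: [-1.9, 0.5, 6.0]
opening: 0.0391
grip_force: 31.4
```

Emit:
apply_moves([
  [0.03,0,0,-0.005,0],
  [0.03,0,0,-0.01,0],
  [0.03,0,0,-0.014,0],
  [0.03,0,0,-0.014,0],
  [0.03,0,0,-0.014,0],
  [0.03,0,0,-0.014,0],
])

```text
t: 29.07
tool_pos: [0.5714, -0.2129, 0.2556]
tool_rot: [-2.162, -2.278, 0.0]
contact_force: [0.0, -0.2, -4.8]
opening: 0.0394
grip_force: 31.1
```

Emit:
apply_moves([
  [0.03,0.0015,0,-0.002,0],
  [0.03,0.008,0,-0.0035,0],
  [0.03,0.015,0,-0.0043,0],
  [0.03,0.022,0,-0.0046,0],
  [0.03,0.0287,0,-0.0043,0],
  [0.03,0.0355,0,-0.0033,0],
  [0.03,0.0422,0,-0.0018,0],
  [0.03,0.0487,0,0.0003,0],
  [0.03,0.055,0,0.0029,0],
  [0.03,0.0611,0,0.0061,0],
  [0.03,0.0669,0,0.0098,0],
  [0.03,0.0669,0,0.0098,0],
])

```text
t: 30.07
tool_pos: [0.5682, -0.1447, 0.2459]
tool_rot: [-2.161, -2.279, -0.002]
contact_force: [-0.2, -2.0, 0.4]
opening: 0.0392
grip_force: 30.2
```

Emit:
apply_moves([
  [0.03,0.0054,0,0.0042,0],
  [0.03,0.0104,0,0.0089,0],
  [0.03,0.015,0,0.014,0],
  [0.03,0.0192,0,0.0194,0],
  [0.03,0.0228,0,0.0252,0],
  [0.03,0.026,0,0.0313,0],
  [0.03,0.0286,0,0.0377,0],
  [0.03,0.0306,0,0.0442,0],
  [0.03,0.0306,0,0.0442,0],
])

```text
t: 30.82
tool_pos: [0.5661, -0.115, 0.2003]
tool_rot: [-2.161, -2.278, 0.001]
contact_force: [1.8, -0.4, -1.3]
opening: 0.0392
grip_force: 30.3
```

Emit:
apply_moves([
  [0.03,0,0,0,0],
  [0.03,0,0,0,0],
  [0.03,0.005,0,-0.02,0],
  [0.03,0.01,0,-0.05,0],
  [0.03,0.01,0,-0.09,0],
  [0.03,0.01,0,-0.13,0],
  [0.03,0.01,0,-0.135,0],
  [0.03,0.01,0,-0.135,0],
], newtons=70)

```text
t: 31.48
tool_pos: [0.5667, -0.1057, 0.3406]
tool_rot: [2.16, 2.275, 0.005]
contact_force: [0.4, -0.5, -6.0]
opening: 0.0386
grip_force: 71.8
```

Run:
```python
from h import *
p=held()
go((597.7-.2,242.6+3,345,2.8),(597.5,245.6,242,2.8))
c=p['img'][110:250,160:300]; cv2.imwrite('pics/s12.png',cv2.resize(c,None,fx=4,fy=4,interpolation=cv2.INTER_CUBIC))
```

```text
axis [-0.134  0.991 -0.023] elev -1.3 y range [-198.2 -195.6  -72.5  -71.6] tcp [ 0.5658 -0.1055  0.3371]
-100 5 z [201.6 209.6] x [567.3 584.8]
-90 66 z [183.5 210.6] x [569.8 591.2]
-80 67 z [182.9 211.1] x [566.6 590.4]
-70 63 z [183.7 211.9] x [573.5 589.8]
-60 54 z [181.4 209.7] x [578.9 589.6]
-50 37 z [182.  205.5] x [584.7 589.5]
-40 19 z [179.2 195.4] x [582.8 589.1]
-30 13 z [180.1 192.1] x [581.9 588.1]
-20 16 z [188.  216.3] x [540.  587.1]
-10 51 z [169.8 221.1] x [538.1 593.5]
0 169 z [178.1 224.8] x [542.4 594. ]
10 125 z [177.2 230.3] x [540.5 594. ]
20 43 z [192.6 207.6] x [562.5 575.4]
30 35 z [189.6 205.3] x [558.6 573.7]
t 31.53 at [ 565.8 -105.5  337.1] yaw 2.97 F [-0.9 -0.9 -6.1] open 0.0387 grip 71.8
-> (597.5, 245.6, 345, 2.8) x 349.0 y 49.9 z -7.9 roll 0.0029
-> (597.5, 245.6, 242, 2.8) x 0.0 y 0.0 z 103.0 roll 0.0000
```

Emit:
apply_moves([
  [0.03,0.015,0.002,-0.008,0],
  [0.03,0.045,0.006,-0.008,0],
  [0.03,0.08,0.0115,-0.008,0],
  [0.03,0.12,0.017,-0.008,0.0029],
  [0.03,0.16,0.023,-0.008,0.0029],
  [0.03,0.2,0.0285,-0.008,0.0029],
  [0.03,0.24,0.0345,-0.008,0.0029],
  [0.03,0.275,0.0395,-0.008,0.0029],
  [0.03,0.305,0.0435,-0.008,0.0029],
  [0.03,0.33,0.047,-0.008,0.0029],
  [0.03,0.349,0.0499,-0.008,0.0029],
  [0.03,0.349,0.0499,-0.008,0.0029],
])

```text
t: 32.53
tool_pos: [0.5962, 0.2487, 0.3398]
tool_rot: [-2.158, -2.275, 0.008]
contact_force: [-0.0, -1.0, -5.0]
opening: 0.0383
grip_force: 71.6
```

Emit:
apply_moves([
  [0.03,0,0,0.015,0],
  [0.03,0,0,0.035,0],
  [0.03,0,0,0.06,0],
  [0.03,0,0,0.085,0],
  [0.03,0,0,0.1,0],
  [0.03,0,0,0.11,0],
  [0.03,0,0,0.115,0],
  [0.03,0,0,0.115,0],
  [0.03,0,0,0.115,0],
  [0.03,0,0,0.115,0],
])

```text
t: 33.37
tool_pos: [0.5985, 0.2457, 0.2321]
tool_rot: [2.165, 2.274, 0.004]
contact_force: [-0.1, -0.1, -5.5]
opening: 0.0387
grip_force: 71.6
```

Run:
```python
from h import *
go((597.5,245.6,206,2.8))
p=held()
```

```text
t 33.37 at [598.5 245.7 232.1] yaw 2.81 F [-0.1 -0.1 -5.5] open 0.0387 grip 71.6
-> (597.5, 245.6, 206, 2.8) x -0.0 y -1.0 z 26.1 roll 0.0003
axis [-0.097  0.979 -0.181] elev -10.4 y range [153.7 156.4 326.6 328.7] tcp [0.5985 0.2457 0.2322]
-100 9 z [ 91.1 102.2] x [601.1 617.8]
-90 105 z [ 76.2 102.7] x [596.1 622.5]
-80 155 z [ 41.1 102. ] x [593.3 623.2]
-70 110 z [ 77.1 103.7] x [595.  621.1]
-60 144 z [ 39.  104.2] x [591.3 624.5]
-50 170 z [ 38.4 104.1] x [589.7 625.8]
-40 127 z [ 50.4 105.3] x [594.1 620.4]
-30 102 z [ 77.5 105.2] x [594.5 619.3]
-20 7 z [69.7 90.5] x [617.9 622.8]
-10 15 z [59.2 84.8] x [609.5 624.8]
0 27 z [ 59.6 127.1] x [586.2 627.9]
10 146 z [ 39.2 123.6] x [578.  626.8]
20 165 z [39.  97.7] x [576.3 622.9]
30 32 z [40.9 97. ] x [590.7 621.9]
60 40 z [59.4 65. ] x [572.2 617.2]
70 143 z [63.6 66.8] x [572.2 626.7]
80 25 z [62.6 66.2] x [585.9 625.8]
```

Emit:
apply_moves([
  [0.03,0,-0.001,0.006,0],
  [0.03,0,-0.001,0.012,0],
  [0.03,0,-0.001,0.016,0],
  [0.03,0,-0.001,0.019,0],
  [0.03,0,-0.001,0.022,0],
  [0.03,0,-0.001,0.025,0],
  [0.03,0,-0.001,0.028,0],
  [0.03,0,-0.001,0.03,0],
  [0.03,0,-0.001,0.031,0],
  [0.03,0,-0.001,0.031,0],
  [0.03,0,-0.001,0.031,0],
])

```text
t: 34.33
tool_pos: [0.5975, 0.2466, 0.2016]
tool_rot: [2.165, 2.275, 0.006]
contact_force: [-3.0, 3.9, 3.9]
opening: 0.0383
grip_force: 74.6
```

Run:
```python
from h import *
go((597.5,245.6,206,2.8))
p=held()
```

```text
t 34.33 at [597.5 246.6 201.6] yaw 2.83 F [-3.   3.9  3.9] open 0.0383 grip 74.6
-> (597.5, 245.6, 206, 2.8) x -1.0 y -0.0 z -4.4 roll 0.0005
axis [-0.096  0.968 -0.232] elev -13.4 y range [157.5 160.2 331.2 333.4] tcp [0.5975 0.2467 0.2016]
-90 87 z [57.6 85.1] x [594.9 619.8]
-80 170 z [20.9 84.3] x [593.3 622.4]
-70 148 z [20.1 83. ] x [591.  619.2]
-60 140 z [36.7 82.3] x [593.2 624.9]
-50 183 z [26.8 81. ] x [593.6 624.9]
-40 156 z [20.1 80.4] x [591.2 617.9]
-30 143 z [20.6 79. ] x [592.4 617.7]
-20 25 z [19.3 59.7] x [599.7 617.4]
-10 10 z [37.2 46.1] x [621.5 626.8]
0 26 z [21.2 88.5] x [576.7 625.2]
10 148 z [21.9 92. ] x [575.1 624.5]
20 168 z [27.4 63.6] x [573.2 622.7]
30 156 z [20.1 61. ] x [571.6 622.1]
40 121 z [19.7 23.4] x [572.5 621.7]
50 129 z [19.7 23.6] x [571.4 622.4]
60 135 z [19.7 66.2] x [571.7 623. ]
70 147 z [63.4 67. ] x [568.9 625. ]
80 81 z [16.1 63.8] x [573.  625.4]
```

Emit:
apply_moves([
  [0.03,0,0,0.002,0],
  [0.03,0,0,0.004,0],
  [0.03,0,0,0.005,0],
  [0.03,0,0,0.005,0],
  [0.042,0,0,0.005,0],
  [0.046,0,0,0.004,0],
  [0.052,0,0,0.003,0],
  [0.056,0,0,0,0],
  [0.056,0,0,-0.002,0],
  [0.056,0,0,-0.002,0],
])

```text
t: 35.22
tool_pos: [0.597, 0.2454, 0.2018]
tool_rot: [2.166, 2.275, 0.001]
contact_force: [-1.0, -0.2, -0.1]
opening: 0.0561
grip_force: 0.0
```

Run:
```python
from h import *
go((597.7+1,242.6-21,203,2.8))
p=held()
```

```text
t 35.22 at [597.  245.4 201.8] yaw 2.81 F [-1.  -0.2 -0.1] open 0.0561 grip 0.0
-> (598.7, 221.6, 203, 2.8) x -23.9 y 0.6 z -1.2 roll 0.0002
axis [-0.107  0.966 -0.237] elev -13.7 y range [159.  163.1 331.3 333.7] tcp [0.5969 0.2454 0.2015]
-90 42 z [59.  87.4] x [595.9 620.7]
-80 171 z [21.6 86.8] x [593.7 622.4]
-70 150 z [20.5 84.1] x [591.9 619.1]
-60 133 z [40.2 82.7] x [592.3 625. ]
-50 155 z [37.1 80.6] x [593.6 625.5]
-40 180 z [20.9 78.6] x [593.2 620.6]
-30 123 z [20.4 76.5] x [594.4 618.1]
-20 11 z [20.2 67.7] x [595.5 615. ]
-10 7 z [50.4 69.8] x [567.5 588.2]
0 17 z [19.4 67.4] x [568.8 607.8]
10 125 z [20.6 65. ] x [575.2 622.6]
20 156 z [33.5 57.6] x [574.3 622.7]
30 165 z [20.  54.7] x [571.2 622.2]
40 124 z [19.5 22.7] x [571.4 621.4]
50 129 z [19.8 23. ] x [571.  622.3]
60 136 z [20.  65.2] x [570.1 624. ]
70 142 z [63.6 66.8] x [571.3 623. ]
80 97 z [15.4 65.3] x [571.4 625.5]
```

Emit:
apply_moves([
  [0.056,-0.008,0.0006,0,0],
  [0.056,-0.016,0.0006,0,0],
  [0.056,-0.0239,0.0006,0,0],
  [0.056,-0.0239,0.0006,0,0],
  [0.056,-0.0239,0.0006,0,0],
  [0.03,-0.0239,0.0006,0,0],
  [0.03,-0.0239,0.0006,0,0],
  [0.03,-0.0239,0.0006,0,0],
  [0.03,-0.0239,0.0006,0,0],
  [0.03,-0.0239,0.0006,0,0],
  [0.03,-0.0239,0.0006,0,0],
], newtons=50)

```text
t: 36.18
tool_pos: [0.5988, 0.2218, 0.2014]
tool_rot: [2.165, 2.275, 0.002]
contact_force: [4.6, 0.8, -2.4]
opening: 0.0385
grip_force: 50.4
```

Emit:
apply_moves([
  [0.03,0,0,-0.006,0],
  [0.03,0,0,-0.014,0],
  [0.03,0,0,-0.021,0],
  [0.03,0.002,0,-0.021,0],
  [0.03,0.008,0,-0.021,0],
  [0.03,0.016,0,-0.021,0],
  [0.03,0.0235,0,-0.021,0],
  [0.03,0.0235,0,-0.021,0],
  [0.03,0.0235,0,-0.021,0],
])

```text
t: 36.93
tool_pos: [0.597, 0.2459, 0.2216]
tool_rot: [-2.164, -2.277, 0.001]
contact_force: [-0.3, -0.3, -5.7]
opening: 0.039
grip_force: 50.9
```

Run:
```python
from h import *
go((597.7,245,204,2.8))
p=held()
```

```text
t 36.93 at [597.  245.9 221.6] yaw 2.89 F [-0.3 -0.3 -5.7] open 0.039 grip 50.9
-> (597.7, 245, 204, 2.8) x -0.9 y 0.7 z 17.6 roll 0.0016
axis [-0.064  0.997 -0.037] elev -2.1 y range [166.2 168.8 326.6 328.6] tcp [0.5971 0.2455 0.2217]
-80 97 z [29.4 45.9] x [575.5 624.2]
-70 6 z [ 78.8 100.2] x [594.5 618.7]
-60 161 z [ 33.6 106.4] x [589.5 624.8]
-50 207 z [ 33.  105.2] x [588.9 625.9]
-40 141 z [ 34.4 103.3] x [591.8 620.9]
-30 109 z [ 74. 102.] x [591.4 617.8]
-20 6 z [71.8 84.5] x [614.9 618. ]
-10 13 z [50.2 80.4] x [608.5 624.1]
0 27 z [ 49.2 109.6] x [579.5 626.9]
10 170 z [ 34.  113.7] x [588.9 624.4]
20 206 z [32.8 91.6] x [588.6 622.3]
30 129 z [32.2 87.8] x [588.2 620.6]
40 65 z [62.8 79.1] x [590.4 603.9]
50 61 z [63.7 76.7] x [590.3 603. ]
60 39 z [60.6 66.4] x [572.3 614.2]
70 141 z [63.6 66.8] x [570.9 623.8]
80 29 z [61.6 66. ] x [579.9 624.9]
```

Emit:
apply_moves([
  [0.03,0,0.0005,0.005,0],
  [0.03,0,0.0005,0.01,0],
  [0.03,0,0.0005,0.013,0],
  [0.03,0,0.0005,0.015,0],
  [0.03,0,0.0005,0.017,0],
  [0.03,0,0.0005,0.018,0],
  [0.03,0,0.0005,0.019,0],
  [0.03,0,0.0005,0.019,0],
  [0.03,0,0.0005,0.019,0],
])

```text
t: 37.73
tool_pos: [0.5983, 0.2444, 0.2054]
tool_rot: [2.165, 2.275, -0.002]
contact_force: [-7.0, -5.8, 8.7]
opening: 0.0388
grip_force: 52.2
```

Run:
```python
from h import *
go((597.7,245,204,2.8))
p=held()
```

```text
t 37.73 at [598.3 244.4 205.4] yaw 2.82 F [-7.  -5.8  8.7] open 0.0388 grip 52.2
-> (597.7, 245, 204, 2.8) x 0.7 y -0.6 z 1.4 roll 0.0004
axis [-0.088  0.985 -0.151] elev -8.7 y range [167.  169.4 331.3 333.7] tcp [0.5984 0.2444 0.2055]
-80 80 z [21.4 45.3] x [576.5 623.8]
-70 95 z [20.1 81.8] x [591.8 620.4]
-60 132 z [33.9 82.9] x [592.  624.7]
-50 158 z [36.3 82.2] x [594.5 625.7]
-40 188 z [20.6 81.9] x [592.4 623.2]
-30 140 z [20.5 82.2] x [591.9 618.8]
-20 23 z [20.5 55.2] x [597.2 619.1]
-10 11 z [37.6 50.4] x [623.7 627.7]
0 29 z [19.4 74.8] x [588.  628.3]
10 159 z [21.4 96.1] x [589.6 626.4]
20 179 z [33.9 78.9] x [590.2 622.7]
30 212 z [20.4 74.8] x [580.6 621.7]
40 174 z [19.6 68.3] x [578.7 620.8]
50 174 z [19.5 66.6] x [575.6 621. ]
60 136 z [19.9 64.2] x [571.7 626. ]
70 139 z [63.5 66.9] x [571.2 624.9]
80 116 z [15.8 65.8] x [570.8 625.1]
```

Flat and seated. I'll shift 1.5 mm sideways to ease the load, then release and rise.

Emit:
apply_moves([
  [0.03,0.0005,-0.0008,0,0],
  [0.03,0.0005,-0.0015,0,0],
  [0.036,0.0005,-0.0015,0,0],
  [0.042,0.0005,-0.0015,0,0],
  [0.05,0.0005,-0.0015,0,0],
  [0.058,0.0005,-0.0015,0,0],
  [0.058,0.0005,-0.0015,-0.002,0],
  [0.058,0.0005,-0.0015,-0.03,0],
  [0.058,0.0005,-0.0015,-0.07,0],
  [0.058,0.0005,-0.0015,-0.11,0],
  [0.058,0.0005,-0.0015,-0.14,0],
  [0.058,0.0005,-0.0015,-0.14,0],
])

```text
t: 38.78
tool_pos: [0.5982, 0.2464, 0.353]
tool_rot: [2.16, 2.27, 0.021]
contact_force: [1.3, 0.8, 0.4]
opening: 0.0577
grip_force: 0.0
```

Run:
```python
from h import *
go((487.3,-217.5,345,3))
p=shot('top'); bay((597.7,242.6),p)
P=cloud(p)
m=(abs(P[...,0]-.487)<.03)&(abs(P[...,1]+.217)<.03)&(P[...,2]>.12)&(P[...,2]<.15); print(cv2.minAreaRect((P[m][:,:2]*1000).astype(np.float32)))
m=(abs(P[...,2]-.039)<.006)&(P[...,0]>.33)&(P[...,0]<.62)&(P[...,1]>-.16)&(P[...,1]<.06)
print(cv2.minAreaRect((P[m][:,:2]*1000).astype(np.float32)))
```

```text
t 38.78 at [598.2 246.4 353. ] yaw 2.84 F [1.3 0.8 0.4] open 0.0577 grip 0.0
-> (487.3, -217.5, 345, 3) x -457.9 y -133.7 z 8.0 roll -0.0028
-66 69 ztop 80.6 xc 600.3 w 37.4
-54 66 ztop 82.4 xc 599.0 w 37.4
-42 67 ztop 81.5 xc 597.9 w 37.9
-30 70 ztop 81.2 xc 597.5 w 37.6
-18 22 ztop 82.7 xc 598.3 w 37.6
66 12 ztop 70.1 xc 614.3 w 13.3
78 15 ztop 69.6 xc 614.2 w 14.8
foot y -64.381555938531
((486.8254699707031, -218.3503875732422), (17.990327835083008, 19.101905822753906), 44.976356506347656)
((456.7379455566406, -20.54452896118164), (160.15415954589844, 99.93787384033203), 2.120084285736084)
```

Emit:
apply_moves([
  [0.06,-0.03,-0.009,0,0],
  [0.06,-0.07,-0.0205,0,0],
  [0.06,-0.11,-0.032,0,0],
  [0.06,-0.15,-0.044,0,0],
  [0.06,-0.19,-0.0555,0,0],
  [0.06,-0.23,-0.067,0,0],
  [0.06,-0.27,-0.079,0,0],
  [0.06,-0.31,-0.0905,0,0],
  [0.06,-0.35,-0.102,0,-0.0028],
  [0.06,-0.39,-0.114,0,-0.0028],
  [0.06,-0.43,-0.1255,0,-0.0028],
  [0.06,-0.4579,-0.1337,0,-0.0028],
])

```text
t: 39.83
tool_pos: [0.4838, -0.2209, 0.3416]
tool_rot: [-2.164, -2.275, 0.002]
contact_force: [0.1, -0.1, 0.7]
opening: 0.06
grip_force: 0.0
```

Emit:
apply_moves([
  [0.06,0,0,0,0],
  [0.06,0,0,0,0],
  [0.06,0,0,0,0],
])

```text
t: 40.08
tool_pos: [0.4851, -0.2179, 0.3419]
tool_rot: [-2.162, -2.277, -0.0]
contact_force: [1.4, 0.6, -0.6]
opening: 0.0598
grip_force: 0.0
```

Run:
```python
from h import *
go((487.2,-217,239,3))
```

```text
t 40.08 at [ 485.1 -217.9  341.9] yaw 2.97 F [ 1.4  0.6 -0.6] open 0.0598 grip 0.0
-> (487.2, -217, 239, 3) x 0.8 y 2.2 z 102.9 roll -0.0005
```

Emit:
apply_moves([
  [0.06,0.0008,0.0022,0.03,0],
  [0.06,0.0008,0.0022,0.06,0],
  [0.06,0.0008,0.0022,0.085,0],
  [0.06,0.0008,0.0022,0.1,0],
  [0.06,0.0008,0.0022,0.103,0],
  [0.06,0.0008,0.0022,0.103,0],
  [0.03,0.0008,0.0022,0.103,0],
  [0.03,0.0008,0.0022,0.103,0],
  [0.03,0.0008,0.0022,0.103,0],
  [0.03,0.0008,0.0022,0.103,0],
  [0.03,0.0008,0.0022,0.103,0],
  [0.03,0.0008,0.0022,0.103,0],
], newtons=30)

```text
t: 41.08
tool_pos: [0.4879, -0.2177, 0.2417]
tool_rot: [2.162, 2.277, 0.001]
contact_force: [-1.7, 1.2, 4.9]
opening: 0.0394
grip_force: 32.7
```

Emit:
apply_moves([
  [0.03,0,0,-0.005,0],
  [0.03,0,0,-0.01,0],
  [0.03,0,0,-0.014,0],
  [0.03,0,0,-0.014,0],
  [0.03,0,0,-0.014,0],
  [0.03,0,0,-0.014,0],
])

```text
t: 41.58
tool_pos: [0.4871, -0.2173, 0.2535]
tool_rot: [-2.162, -2.278, 0.0]
contact_force: [0.6, -0.2, -6.2]
opening: 0.039
grip_force: 32.1
```

Emit:
apply_moves([
  [0.03,0.0015,0,-0.002,0],
  [0.03,0.008,0,-0.0035,0],
  [0.03,0.015,0,-0.0043,0],
  [0.03,0.022,0,-0.0046,0],
  [0.03,0.0287,0,-0.0043,0],
  [0.03,0.0355,0,-0.0033,0],
  [0.03,0.0422,0,-0.0018,0],
  [0.03,0.0487,0,0.0003,0],
  [0.03,0.055,0,0.0029,0],
  [0.03,0.0611,0,0.0061,0],
  [0.03,0.0669,0,0.0098,0],
  [0.03,0.0669,0,0.0098,0],
])

```text
t: 42.58
tool_pos: [0.484, -0.1496, 0.2442]
tool_rot: [2.162, 2.279, 0.002]
contact_force: [0.1, -2.3, -0.6]
opening: 0.0392
grip_force: 30.3
```

Emit:
apply_moves([
  [0.03,0.0054,0,0.0042,0],
  [0.03,0.0104,0,0.0089,0],
  [0.03,0.015,0,0.014,0],
  [0.03,0.0192,0,0.0194,0],
  [0.03,0.0228,0,0.0252,0],
  [0.03,0.026,0,0.0313,0],
  [0.03,0.0286,0,0.0377,0],
  [0.03,0.0306,0,0.0442,0],
  [0.03,0.0306,0,0.0442,0],
])

```text
t: 43.33
tool_pos: [0.482, -0.1195, 0.1985]
tool_rot: [-2.161, -2.278, 0.0]
contact_force: [1.4, -1.7, -0.2]
opening: 0.0393
grip_force: 30.4
```

Emit:
apply_moves([
  [0.03,0,0,0,0],
  [0.03,0,0,0,0],
  [0.03,0.005,0,-0.02,0],
  [0.03,0.01,0,-0.05,0],
  [0.03,0.01,0,-0.09,0],
  [0.03,0.01,0,-0.13,0],
  [0.03,0.01,0,-0.135,0],
  [0.03,0.01,0,-0.135,0],
], newtons=70)

```text
t: 44.0
tool_pos: [0.4824, -0.1102, 0.3381]
tool_rot: [2.16, 2.275, 0.005]
contact_force: [-0.3, -0.4, -5.2]
opening: 0.0384
grip_force: 72.1
```

Run:
```python
from h import *
p=held()
go((523.2-.2,238.9+4,345,2.8),(523,242.9,232,2.8))
```

```text
axis [-0.134  0.99  -0.033] elev -1.9 y range [-201.3 -198.3  -75.8  -75. ] tcp [ 0.4815 -0.1099  0.3347]
-90 59 z [181.9 210.5] x [486.8 506.5]
-80 60 z [182.8 210.7] x [485.9 506.2]
-70 58 z [181.2 210.7] x [482.4 506.1]
-60 59 z [178.9 211. ] x [487.7 506.1]
-50 46 z [183.7 208.5] x [496.4 505.1]
-40 26 z [176.3 199.7] x [495.7 504.3]
-30 16 z [178.2 195.4] x [496.3 504.3]
-20 9 z [186.3 215.8] x [465.9 502.8]
-10 38 z [168.1 217.7] x [453.2 508.7]
0 146 z [167.5 226.4] x [457.9 509.2]
10 114 z [176.2 225.9] x [459.1 510.3]
20 40 z [188.6 205.2] x [480.1 490.3]
30 33 z [188.4 204.2] x [474.2 489.2]
t 44.05 at [ 481.5 -109.9  334.7] yaw 2.96 F [-1.1  0.8 -8. ] open 0.0383 grip 72.1
-> (523.0, 242.9, 345, 2.8) x 350.1 y 59.7 z -10.3 roll 0.0029
-> (523, 242.9, 232, 2.8) x 0.0 y 0.0 z 113.0 roll 0.0000
```

Emit:
apply_moves([
  [0.03,0.015,0.0025,-0.01,0],
  [0.03,0.045,0.0075,-0.01,0],
  [0.03,0.08,0.0135,-0.01,0],
  [0.03,0.12,0.0205,-0.01,0.0029],
  [0.03,0.16,0.0275,-0.01,0.0029],
  [0.03,0.2,0.034,-0.01,0.0029],
  [0.03,0.24,0.041,-0.01,0.0029],
  [0.03,0.275,0.047,-0.01,0.0029],
  [0.03,0.305,0.052,-0.01,0.0029],
  [0.03,0.33,0.0565,-0.01,0.0029],
  [0.03,0.3501,0.0597,-0.01,0.0029],
  [0.03,0.3501,0.0597,-0.01,0.0029],
])

```text
t: 45.05
tool_pos: [0.5219, 0.2455, 0.3401]
tool_rot: [-2.158, -2.275, 0.008]
contact_force: [0.3, -0.6, -6.2]
opening: 0.0385
grip_force: 71.9
```

Emit:
apply_moves([
  [0.03,0,0,0.015,0],
  [0.03,0,0,0.035,0],
  [0.03,0,0,0.06,0],
  [0.03,0,0,0.085,0],
  [0.03,0,0,0.1,0],
  [0.03,0,0,0.11,0],
  [0.03,0,0,0.113,0],
  [0.03,0,0,0.113,0],
  [0.03,0,0,0.113,0],
  [0.03,0,0,0.113,0],
])

```text
t: 45.88
tool_pos: [0.5239, 0.2427, 0.2335]
tool_rot: [2.166, 2.274, 0.003]
contact_force: [0.3, -0.5, -6.7]
opening: 0.0389
grip_force: 71.8
```

Run:
```python
from h import *
go((523,243.2,200,2.8))
p=held()
```

```text
t 45.88 at [523.9 242.7 233.5] yaw 2.8 F [ 0.3 -0.5 -6.7] open 0.0389 grip 71.8
-> (523, 243.2, 200, 2.8) x 0.5 y -0.9 z 33.5 roll 0.0000
axis [-0.101  0.977 -0.188] elev -10.8 y range [152.4 154.4 322.6 324.5] tcp [0.5239 0.2428 0.2337]
-90 86 z [ 79.2 106.3] x [523.4 547.8]
-80 148 z [ 41.6 106.2] x [514.8 549.3]
-70 93 z [ 79.6 106.8] x [522.1 546.3]
-60 130 z [ 41.1 107.2] x [513.3 549.9]
-50 154 z [ 40.8 107.8] x [512.6 551. ]
-40 106 z [ 77.4 108.3] x [521.1 545.7]
-30 93 z [ 80.1 108.2] x [521.5 544.8]
-20 13 z [ 76.6 101.5] x [538.8 544.5]
-10 18 z [61.4 99.1] x [502.2 552.1]
0 27 z [ 61.  100.1] x [502.1 553.7]
10 144 z [ 42.2 124.8] x [500.6 551.6]
20 144 z [ 39.8 100. ] x [499.5 547.7]
30 32 z [46.7 98.9] x [516.3 545.6]
60 42 z [60.5 65.7] x [496.5 546.7]
70 115 z [63.7 67. ] x [498.4 550.5]
80 10 z [61.6 65.9] x [522.3 550.2]
```

Emit:
apply_moves([
  [0.03,0,-0.0009,0.008,0],
  [0.03,0,-0.0009,0.016,0],
  [0.03,0,-0.0009,0.02,0],
  [0.03,0,-0.0009,0.023,0],
  [0.03,0,-0.0009,0.026,0],
  [0.03,0,-0.0009,0.029,0],
  [0.03,0,-0.0009,0.032,0],
  [0.03,0,-0.0009,0.034,0],
  [0.03,0,-0.0009,0.036,0],
  [0.03,0,-0.0009,0.038,0],
  [0.03,0,-0.0009,0.038,0],
  [0.03,0,-0.0009,0.038,0],
])

```text
t: 46.93
tool_pos: [0.5233, 0.2433, 0.1964]
tool_rot: [2.165, 2.275, 0.005]
contact_force: [-4.4, 1.9, 6.3]
opening: 0.0385
grip_force: 76.0
```

Run:
```python
from h import *
go()
p=held()
```

```text
t 46.93 at [523.3 243.3 196.4] yaw 2.84 F [-4.4  1.9  6.3] open 0.0385 grip 76.0
axis [-0.103  0.969 -0.226] elev -13.1 y range [125.5 158.3 328.4 363.1] tcp [0.5233 0.2433 0.1964]
-90 48 z [57.2 86.1] x [521.4 545.7]
-80 146 z [22.1 84.2] x [518.  546.3]
-70 119 z [20.9 83. ] x [516.9 544.7]
-60 117 z [43.6 81.3] x [519.7 550.1]
-50 147 z [24.  79.7] x [518.9 550.4]
-40 127 z [20.5 78.2] x [517.  543.7]
-30 116 z [20.1 76.3] x [517.5 543.4]
-20 18 z [19.3 68.5] x [521.9 544. ]
0 21 z [20.6 89.4] x [501.7 552.7]
10 116 z [37.6 86.2] x [499.  550.1]
20 136 z [27.4 59.1] x [499.6 547.6]
30 115 z [20.  56.4] x [498.9 543. ]
40 90 z [19.6 23. ] x [495.4 541. ]
50 102 z [19.4 22.8] x [495.7 546.8]
60 107 z [20.  65.8] x [497.7 548.6]
70 118 z [62.6 66.5] x [496.  550.5]
80 57 z [16.4 63.9] x [498.  549.8]
```

Emit:
apply_moves([
  [0.03,0,0,0.001,0],
  [0.042,0,0,0.001,0],
  [0.046,0,0,0,0],
  [0.052,0,0,-0.002,0],
  [0.056,0,0,-0.004,0],
  [0.056,0,0,-0.004,0],
  [0.056,0,0,-0.004,0],
])

```text
t: 47.57
tool_pos: [0.5225, 0.2425, 0.1983]
tool_rot: [2.166, 2.275, 0.001]
contact_force: [0.7, 0.3, 0.6]
opening: 0.056
grip_force: 0.0
```

Run:
```python
from h import *
go((524,218.9,201.8,2.8))
held()
```

```text
t 47.57 at [522.5 242.5 198.3] yaw 2.81 F [0.7 0.3 0.6] open 0.056 grip 0.0
-> (524, 218.9, 201.8, 2.8) x -23.7 y 0.3 z -3.5 roll 0.0002
axis [-0.108  0.966 -0.234] elev -13.6 y range [155.5 160.4 327.1 329.3] tcp [0.5224 0.2425 0.1981]
-90 35 z [58.4 86.1] x [521.1 545.2]
-80 147 z [21.6 85.8] x [516.9 546.2]
-70 121 z [20.3 83.6] x [515.1 544.5]
-60 114 z [44.5 82. ] x [519.6 550.6]
-50 140 z [29.8 80.3] x [518.2 550.7]
-40 134 z [20.7 78.7] x [517.6 545.3]
-30 110 z [20.5 76.8] x [518.3 543.2]
-20 11 z [20.2 60.9] x [528.1 543.2]
0 13 z [19.4 59.5] x [494.2 525. ]
10 107 z [33.1 65. ] x [499.9 547.4]
20 124 z [36.7 57.3] x [497.5 547.8]
30 128 z [19.9 54.6] x [499.4 545. ]
40 94 z [19.6 23.3] x [495.1 542. ]
50 102 z [19.9 23. ] x [496.7 548.5]
60 106 z [19.7 65.3] x [497.9 547.4]
70 119 z [63.5 66.8] x [496.2 550.1]
80 65 z [16.5 64.8] x [498.8 549.4]
```

Emit:
apply_moves([
  [0.056,-0.008,0.0003,-0.0035,0],
  [0.056,-0.016,0.0003,-0.0035,0],
  [0.056,-0.0237,0.0003,-0.0035,0],
  [0.056,-0.0237,0.0003,-0.0035,0],
  [0.056,-0.0237,0.0003,-0.0035,0],
  [0.03,-0.0237,0.0003,-0.0035,0],
  [0.03,-0.0237,0.0003,-0.0035,0],
  [0.03,-0.0237,0.0003,-0.0035,0],
  [0.03,-0.0237,0.0003,-0.0035,0],
  [0.03,-0.0237,0.0003,-0.0035,0],
  [0.03,-0.0237,0.0003,-0.0035,0],
], newtons=50)

```text
t: 48.53
tool_pos: [0.524, 0.2192, 0.2018]
tool_rot: [2.166, 2.275, 0.001]
contact_force: [2.5, 1.2, 0.5]
opening: 0.0385
grip_force: 50.2
```

Emit:
apply_moves([
  [0.03,0,0,-0.006,0],
  [0.03,0,0,-0.014,0],
  [0.03,0,0,-0.021,0],
  [0.03,0.002,0,-0.021,0],
  [0.03,0.008,0,-0.021,0],
  [0.03,0.016,0,-0.021,0],
  [0.03,0.0235,0,-0.021,0],
  [0.03,0.0235,0,-0.021,0],
  [0.03,0.0235,0,-0.021,0],
])

```text
t: 49.28
tool_pos: [0.5223, 0.2431, 0.2222]
tool_rot: [-2.165, -2.277, 0.001]
contact_force: [0.0, 0.1, -6.0]
opening: 0.0392
grip_force: 51.0
```

Emit:
apply_moves([
  [0.03,-0.0005,0.0005,0.005,0],
  [0.03,-0.0005,0.0005,0.01,0],
  [0.03,-0.0005,0.0005,0.013,0],
  [0.03,-0.0005,0.0005,0.015,0],
  [0.03,-0.0005,0.0005,0.017,0],
  [0.03,-0.0005,0.0005,0.018,0],
  [0.03,-0.0005,0.0005,0.019,0],
  [0.03,-0.0005,0.0005,0.019,0],
  [0.03,-0.0005,0.0005,0.019,0],
])

```text
t: 50.03
tool_pos: [0.5235, 0.2413, 0.2054]
tool_rot: [2.166, 2.275, -0.004]
contact_force: [-6.7, -6.3, 8.4]
opening: 0.039
grip_force: 52.3
```

Run:
```python
from h import *
go()
held()
```

```text
t 50.03 at [523.5 241.3 205.4] yaw 2.82 F [-6.7 -6.3  8.4] open 0.039 grip 52.3
axis [-0.089  0.986 -0.143] elev -8.2 y range [163.  165.4 327.2 329.4] tcp [0.5235 0.2413 0.2054]
-80 82 z [21.5 44.8] x [500.9 550. ]
-70 64 z [20. 81.] x [514.9 544.3]
-60 110 z [43.4 81.2] x [519.9 549.8]
-50 132 z [41.4 80.7] x [520.9 551.3]
-40 147 z [20.2 80.6] x [516.1 545.5]
-30 120 z [20.3 80.7] x [516.  543.8]
-20 22 z [19.4 68.1] x [517.6 544.5]
-10 15 z [38.7 59.5] x [533.8 553.4]
0 25 z [ 20.5 100. ] x [504.2 553. ]
10 135 z [23.1 97.6] x [516.9 550. ]
20 145 z [38.2 78.2] x [516.9 547.8]
30 179 z [19.8 74.9] x [502.4 545.6]
40 140 z [19.7 69. ] x [499.9 539.9]
50 147 z [20.  67.6] x [499.2 544.1]
60 106 z [20.1 64.2] x [497.2 548.7]
70 119 z [63.3 66.6] x [495.9 550.3]
80 77 z [16.6 65.4] x [499.3 551.5]
```

Emit:
apply_moves([
  [0.03,0.0005,-0.0008,0,0],
  [0.03,0.0005,-0.0015,0,0],
  [0.036,0.0005,-0.0015,0,0],
  [0.042,0.0005,-0.0015,0,0],
  [0.05,0.0005,-0.0015,0,0],
  [0.058,0.0005,-0.0015,0,0],
  [0.058,0.0005,-0.0015,-0.002,0],
  [0.058,0.0005,-0.0015,-0.03,0],
  [0.058,0.0005,-0.0015,-0.06,0],
  [0.058,0.0005,-0.0015,-0.09,0],
  [0.058,0.0005,-0.0015,-0.1,0],
  [0.058,0.0005,-0.0015,-0.1,0],
])

```text
t: 51.08
tool_pos: [0.5229, 0.2429, 0.3079]
tool_rot: [2.163, 2.273, 0.011]
contact_force: [-0.5, 0.4, -0.1]
opening: 0.0579
grip_force: 0.0
```

Run:
```python
from h import *
p=shot('scene'); bay((523.2,238.9),p)
p=shot('wrist');P=cloud(p); m=(P[...,2]>.040)&(P[...,2]<.050)&(abs(P[...,0]-.453)<.025)&(abs(P[...,1]-.2355)<.025)
print('button',cv2.minAreaRect((P[m][:,:2]*1000).astype(np.float32)),np.median(P[m][:,2]),m.sum())
go((453,235.5,260,2.8),(453,235.5,211,2.8))
cv2.imwrite('pics/s13.png',p['img'])
```

```text
-66 67 ztop 79.3 xc 529.2 w 33.2
-54 101 ztop 79.1 xc 528.5 w 34.2
-42 106 ztop 79.6 xc 527.8 w 35.2
-30 103 ztop 79.6 xc 528.3 w 34.4
-18 105 ztop 79.9 xc 526.4 w 34.5
-6 109 ztop 79.9 xc 527.8 w 31.7
6 110 ztop 79.8 xc 525.8 w 34.1
18 111 ztop 79.4 xc 524.6 w 34.3
30 90 ztop 76.9 xc 524.3 w 32.1
42 58 ztop 70.4 xc 522.3 w 19.2
54 35 ztop 69.2 xc 522.2 w 14.5
66 71 ztop 67.1 xc 523.0 w 46.9
78 65 ztop 66.7 xc 523.5 w 46.9
foot y -61.470186587141
button ((453.4098815917969, 238.46185302734375), (26.796472549438477, 26.479097366333008), 85.10858154296875) 0.043170757216265246 930
t 51.18 at [521.4 242.4 303. ] yaw 2.82 F [ 0.8 -0.   0.1] open 0.0579 grip 0.0
-> (453, 235.5, 260, 2.8) x -3.5 y -68.7 z 43.0 roll 0.0003
-> (453, 235.5, 211, 2.8) x 0.0 y 0.0 z 49.0 roll 0.0000
```

Emit:
apply_moves([
  [0.03,-0.001,-0.035,0,0],
  [0.0,-0.002,-0.0685,0,0],
  [0.0,-0.002,-0.0685,0.02,0],
  [0.0,-0.002,-0.0685,0.05,0],
  [0.0,-0.002,-0.0685,0.065,0],
  [0.0,-0.002,-0.0685,0.075,0],
  [0.0,-0.002,-0.0685,0.075,0],
  [0.0,-0.002,-0.0685,0.075,0],
])

```text
t: 51.85
tool_pos: [0.4529, 0.2368, 0.2271]
tool_rot: [-2.165, -2.274, 0.004]
contact_force: [0.5, -0.8, -0.0]
opening: -0.0003
grip_force: 0.0
```

Run:
```python
from h import *
go((453,237,211,2.8))
```

```text
t 51.85 at [452.9 236.8 227.1] yaw 2.81 F [ 0.5 -0.8 -0. ] open -0.0003 grip 0.0
-> (453, 237, 211, 2.8) x 0.2 y 0.1 z 16.1 roll 0.0002
```

Emit:
apply_moves([
  [0.0,0,0,0.004,0],
  [0.0,0,0,0.008,0],
  [0.0,0,0,0.011,0],
  [0.0,0,0,0.013,0],
  [0.0,0,0,0.015,0],
  [0.0,0,0,0.017,0],
  [0.0,0,0,0.018,0],
  [0.0,0,0,0.019,0],
  [0.0,0,0,0.019,0],
  [0.0,0,0,0.019,0],
])

```text
t: 52.68
tool_pos: [0.4539, 0.2372, 0.2113]
tool_rot: [2.166, 2.275, 0.001]
contact_force: [-3.3, -1.9, 10.5]
opening: -0.0002
grip_force: 5.4
```

Run:
```python
from h import *
go()
```

```text
t 52.68 at [453.9 237.2 211.3] yaw 2.82 F [-3.3 -1.9 10.5] open -0.0002 grip 5.4
```

Emit:
apply_moves([
  [0.0,0,0,0.002,0],
  [0.0,0,0,0.003,0],
  [0.0,0,0,0.003,0],
  [0.0,0,0,0.003,0],
])

```text
t: 53.02
tool_pos: [0.4543, 0.2374, 0.211]
tool_rot: [-2.166, -2.276, 0.002]
contact_force: [-12.1, -5.0, 27.7]
opening: 0.0
grip_force: 14.0
```

Emit:
apply_moves([
  [0.0,0,0,-0.01,0],
  [0.0,0,0,-0.04,0],
  [0.0,0,0,-0.08,0],
  [0.0,0,0,-0.12,0],
  [0.0,0,0,-0.15,0],
  [0.0,-0.04,-0.02,-0.15,0],
  [0.0,-0.08,-0.04,-0.15,0],
  [0.0,-0.12,-0.06,-0.15,0],
  [0.0,-0.16,-0.08,-0.15,0],
  [0.0,-0.16,-0.08,-0.15,0],
  [0.0,-0.16,-0.08,-0.15,0],
])

```text
t: 53.93
tool_pos: [0.3802, 0.0714, 0.3561]
tool_rot: [2.171, 2.27, 0.0]
contact_force: [-0.2, 0.0, -1.0]
opening: -0.0
grip_force: 0.0
```

Run:
```python
from h import *
go()
a=shot('scene')
for c in ((523.2,238.9),(597.7,242.6),(672.6,246.3)): bay(c,a)
cv2.imwrite('pics/end.png',a['img'])
```

```text
t 53.93 at [380.2  71.4 356.1] yaw 2.57 F [-0.2  0.  -1. ] open -0.0 grip 0.0
-66 66 ztop 79.2 xc 529.7 w 34.1
-54 99 ztop 79.6 xc 529.4 w 31.7
-42 106 ztop 79.6 xc 528.4 w 34.4
-30 103 ztop 79.4 xc 528.5 w 32.7
-18 108 ztop 79.9 xc 527.6 w 35.2
-6 111 ztop 79.1 xc 527.6 w 31.8
6 107 ztop 80.0 xc 527.1 w 34.7
18 110 ztop 79.0 xc 526.5 w 32.2
30 89 ztop 76.9 xc 523.7 w 30.4
42 60 ztop 70.9 xc 521.9 w 19.7
54 35 ztop 69.3 xc 522.5 w 15.4
66 75 ztop 66.6 xc 523.1 w 47.5
78 64 ztop 66.5 xc 523.1 w 46.3
foot y -61.49279773198157
-66 95 ztop 79.6 xc 603.6 w 34.6
-54 117 ztop 79.8 xc 602.2 w 35.5
-42 121 ztop 79.6 xc 603.6 w 32.2
-30 123 ztop 79.7 xc 603.3 w 32.2
-18 124 ztop 79.7 xc 602.4 w 32.9
-6 126 ztop 79.9 xc 601.4 w 32.9
6 129 ztop 79.7 xc 601.5 w 33.5
18 131 ztop 79.2 xc 599.7 w 33.4
30 98 ztop 76.4 xc 597.7 w 32.2
42 71 ztop 71.0 xc 597.2 w 18.0
54 35 ztop 69.2 xc 597.2 w 17.0
66 88 ztop 66.5 xc 597.3 w 46.2
78 78 ztop 66.7 xc 597.8 w 45.9
foot y -63.025659157765574
-66 99 ztop 79.5 xc 677.2 w 35.7
-54 134 ztop 79.7 xc 677.5 w 35.1
-42 141 ztop 80.0 xc 676.1 w 36.3
-30 143 ztop 79.8 xc 676.6 w 34.8
-18 150 ztop 80.2 xc 676.1 w 36.0
-6 152 ztop 79.9 xc 675.4 w 34.8
6 153 ztop 80.3 xc 674.2 w 36.3
18 159 ztop 79.4 xc 673.8 w 36.6
30 124 ztop 76.9 xc 672.4 w 34.1
42 82 ztop 70.4 xc 671.3 w 18.6
54 49 ztop 69.9 xc 670.8 w 15.6
66 111 ztop 66.6 xc 672.7 w 47.1
78 102 ztop 66.9 xc 673.2 w 46.8
foot y -61.90132749844
```

View pics/end.png

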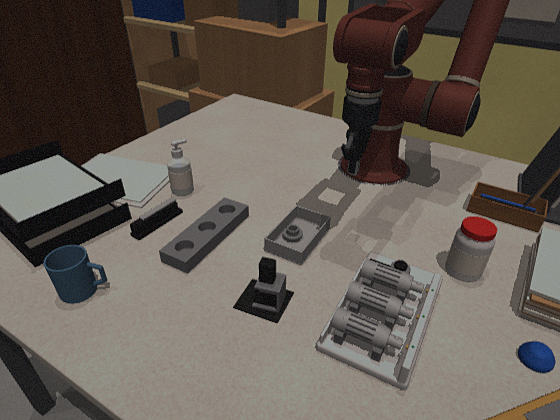

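All three handles lie in their bays at about (375,300). The puller stands on its mat at (267,285), and the cap is in the dish at (293,233). The button was bottomed out at 28 N, so I'm handing the job in.

```bash
python3 -c "
from station import ctrl; print(ctrl.finish_job())"
```

```text
the job is handed in; nothing more can be done
None
```

The job is done and handed in, with no verdict returned: the one fitted cap (middle handle) is off and in the dish, the puller stands on its mat, all three handles lie neck to the contact block in their bays, and the start button was pressed fully in.

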